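Put a connecting rod and a brake pad away in the sloped trays

ROBOT

A 6-joint arm with a two-finger parallel gripper is mounted at the origin on the work surface. World frame = base frame: x ahead of the robot, y to its left, z up, the work surface at z = 0. Lengths are in m, angles in rad, forces in N, time in s.
With the tool pointing down it reaches from about 0.3 to 0.775 m from the base axis. Payload 14.6 kg.
Tool frame: the origin (TCP) lies at the very end of the fingers, on their centre line; the grasp point (between the pads) lies hold_point_z behind it (hold_point_z is the distance from the TCP to the grasp point, in m); z points along the fingers, y is the line along which they close (so a half turn about z gives the same grasp; the last joint's range is limited). The gripper opens to 94 mm and grips with 3 to 60 N. Pads are 16 mm wide; open, the fingers measure 119 mm over their backs; the gripper's body (75 mm by 177 mm) begins 78 mm behind the grasp point.
Start: joints at [1.049, 0.3, 1.521, -0, 1.321, -0.067], TCP at [0.242, 0.494, 0.205] pointing down, gripper open.
Joint ranges: [-3.03, 3.03], [-0.79, 2.21], [0.23, 2.52], [-1.04, 4.18], [0, 3.07], [-2.55, 2.55]. Speed limits (rad/s): [2.22, 2.22, 2.57, 3.14, 3.14, 3.14].

INTERFACE

Orientations are given as a unit quaternion [w, x, y, z].
In Python, from cell import * gives the robot as it stands.
- The arm moves only by the tool send_rows, never from a script. Its argument "moves" is text: rows parted by semicolons, each of 7 numbers parted by spaces: the closure, from -1 (fully open) to 1 (shut), then the shift along the tool's x, y, z in m, then the turn, a rotation vector about the tool's x, y, z in rad. In form: grip tx ty tz wx wy wz; .... A call has 1 to 5 rows; each row shifts and turns the commanded pose from where the row before left it, along the tool's axes as they then stand; what a row does not reach is not made up. A row lasts 1/10 s, in which the tool goes at most 50 mm and 8.59 degrees, less where a joint would pass 70% of its speed; a pose out of reach is approached as far as the arm can. A call is refused whole if a number of a shift passes 0.05 or a number of a turn 0.15, either way. A call with a gripper value outside its range is refused whole. The fingers move at their own pace and stop on an object; the grip force is fixed at half the most. Time passes only in rows, so rows that do not move let the fingers close. It gives the time, the measured TCP pose, the force, the opening and the grip force at its end, in the units of the state.
- read_state(): the state, without advancing time (a new reading comes with each control period).
- snapshot(name): name is "scene" or "top" or "wrist"; returns a dict with "frame" (480x640x3 uint8, red, green, blue), "intrinsics" (3x3 intrinsics, pixels), "D" ([k1, k2, p1, p2, k3] as OpenCV has them; the pictures are not rectified), "R" (3x3) and "t" (3): a world point X has camera coordinates R X + t. Camera axes: x right, y down, z forward; pixel columns grow to the right and rows downward; lengths in m; the calibration is good to about 2 mm. A picture is of the moment at which its call begins. There is no depth.
- finish_job(): hands the job in; it is judged then, once.
The state is a dict: "clock": time; "qpos": joint angles; "joint_vel": joint speeds; "joint_efforts": joint torques, N m; "tool_pos": TCP position; "ee_rot": TCP orientation; "contact_force": force on the tool from outside, world axes, zero at the start; "torque": the same for the moment, N m; "width": finger opening in m; "grip_force": force on a finger pad.
Only numpy, scipy, OpenCV 4.12 (cv2) and the standard library are available. Lean on these libraries where they do the work, as an engineer would, in place of code of your own. Each camera call takes 0.05 s, during which the arm holds its last target. There are 200 camera calls.

TASK

Put the connecting rod, big end first, into the narrow sloped tray and the brake pad lengthwise into the wide one, setting them down rather than dropping them. Push each down the slope under its wire guard until it lies flat and fully home against the back stop, then let go, leaving everything else on the bench where it is.

Things in the scene. Friction and masses are not known exactly. Their poses are not given: they have to be found in the camera images.
- rod: steel engine connecting rod, 120 mm long, 0.3 to 0.55 kg, flat beside a tray, big end away from the robot. Origin: mid-length, on the underside; x to the big end, z up. Rings 24 mm high: big end 44 mm across, centre x = +38 mm; small end 26 mm across, centre x = -47 mm. Between them a straight beam to grip, 18 mm wide, x from -37 to +19 mm, z from 2 to 22 mm
- rod_nose (a point): the outermost point of the rod's big end, on the underside (x = +60 mm of the rod)
- pad: large brake pad, lying flat, 0.3 to 0.6 kg: steel backing plate 110 x 64 x 6 mm underneath, dark friction block 104 x 60 x 20 mm on it with a groove across the middle; 26 mm high in all. Origin: centre of the underside; x along its length, z up. Both ends are alike. It starts lying at the other side of the trays
- rod_lane: the narrow sloped aluminium tray, fixed, running down away from the robot at 18 degrees to an upright back stop 30 mm high. Origin: on its floor, mid-width, at the foot of the stop, 30 mm above the table; x points down the slope into the stop, z out of the floor. Lips 8 mm high, 4 mm thick, 54 mm apart inside. Parts do not slide down by themselves: push with a few newtons
- rod_guard (a point): middle of the near edge of the narrow tray's fixed wire guard, at its underside, 46 mm above the tray floor. The guard (6 mm wire) covers the tray from here to the stop, 146 mm; its posts stand 94 mm apart
- rod_mouth (a point): middle of the narrow tray's open upper end, on the floor, 275 mm up the slope from the stop, 115 mm above the table; nothing stands above the tray between here and the guard
- pad_lane: the wide sloped aluminium tray, fixed, running down away from the robot at 18 degrees to an upright back stop 30 mm high. Origin: on its floor, mid-width, at the foot of the stop, 30 mm above the table; x points down the slope into the stop, z out of the floor. Lips 8 mm high, 4 mm thick, 76 mm apart inside. Parts do not slide down by themselves: push with a few newtons
- pad_guard (a point): middle of the near edge of the wide tray's fixed wire guard, at its underside, 46 mm above the tray floor. The guard (6 mm wire) covers the tray from here to the stop, 136 mm; its posts stand 116 mm apart
- pad_mouth (a point): middle of the wide tray's open upper end, on the floor, 275 mm up the slope from the stop, 115 mm above the table; nothing stands above the tray between here and the guard
- spanner: bystander: an open spanner 180 mm long lying flat, origin at its underside
- driver: bystander: a screwdriver 200 mm long lying down, origin at its underside
- gear: bystander: a steel gear, 64 mm across, 30 mm high, between the trays, origin at its underside
- piston: bystander: an aluminium piston, 80 mm across, 70 mm high, behind the trays, origin at its underside
- hammer: bystander: a hammer 280 mm long lying down, origin at its underside
Not all that is in view belongs to the job. Leave any green or orange look-alike of the pad alone. Leave any orange look-alike of the rod alone.

How it is judged:
By the outcome, as a careful person would: the job done as asked, in the order asked, and still so for the second after the job is handed in, with the robot touching nothing.
It also fails if it takes over 72 s, if anything falls off the work surface, if the arm or the gripper's body presses on something with over 40 N, if the wrist force passes 120 N, or if a joint passes its speed limit or range.

## Working session

There is one attempt and no reset: what is moved stays moved. The work goes in short steps, Python scripts to look and compute and a tool call to move; the robot and the scene stay as the last step left them, time stands still between calls to the robot, and variables do not carry over. Pictures are saved under pics/ and viewed, at most 10 in all, crops included, and the job is handed in when it is done.

Besides the shell and the picture viewer there is one more tool, called after "Request:" in YAML: its name, and indented under it one key for each argument. send_rows: Moves the arm, as the interface text tells. Its arguments: {"type":"object","properties":{"moves":{"type":"string"}},"required":["moves"]}

```bash
ls; mkdir -p pics; python3 - <<'E'
from cell import *
import cv2,pickle
s=read_state();print({k:s[k] for k in('clock','tool_pos','ee_rot','width','contact_force')})
try: print(hold_point_z)
except Exception as e: print(e)
d={}
for n in("scene","top"):
    d[n]=snapshot(n);cv2.imwrite(f"pics/{n}0.png",d[n]["frame"][:,:,::-1])
    print(n,d[n]["intrinsics"],d[n]["D"],d[n]["R"],d[n]["t"])
pickle.dump(d,open("s0.pkl","wb"))
E
```

```text
pics
{'clock': 0.0, 'tool_pos': array([0.24147762, 0.49384551, 0.20487753]), 'ee_rot': array([-1.63372330e-04,  2.25443616e-01,  9.74256038e-01, -5.67611557e-04]), 'width': 0.09413539464843929, 'contact_force': array([ 0.49100513,  0.24042523, -0.8877086 ])}
0.0188
scene [[494.87279376   0.         322.17129706]
 [  0.         494.87279376 243.24572934]
 [  0.           0.           1.        ]] [-0.13968625  0.          0.          0.          0.        ] [[-0.06215457  0.99803939 -0.00736142]
 [ 0.8459399   0.0487654  -0.5310439 ]
 [-0.52964375 -0.03923412 -0.84731233]] [ 0.09721868 -0.34814359  1.61346295]
top [[571.37286391   0.         308.57026169]
 [  0.         571.37286391 234.83645628]
 [  0.           0.           1.        ]] [0.03456675 0.         0.         0.         0.        ] [[-0.01238809 -0.99985348 -0.01181332]
 [-0.99390865  0.01360658 -0.10936384]
 [ 0.10950856  0.01038655 -0.99393159]] [-0.05337993  0.47345986  1.29476234]
```

View pics/top0.png

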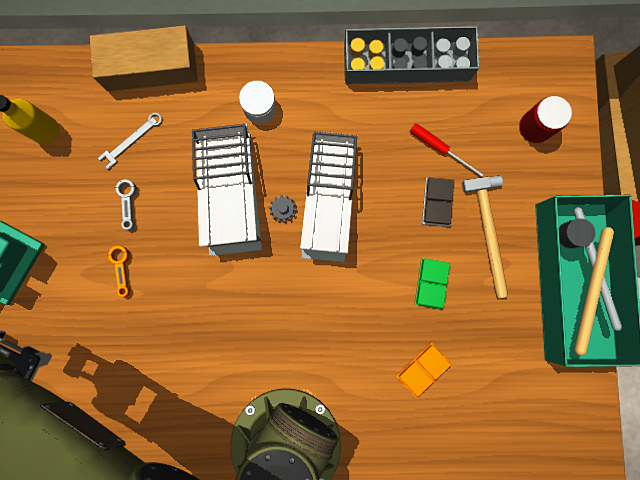

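View pics/scene0.png

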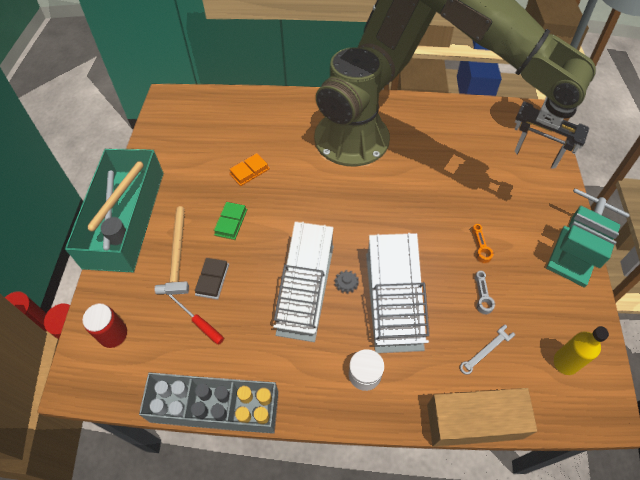

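Top view: steel rod at (125,188)–(127,226), dark pad at (438,202), wide tray at left (mouth ~(230,247), stop ~(222,128)), narrow tray at right (mouth ~(327,252), stop ~(333,135)). The scene view agrees with this. I'll zoom in for exact pixels.

```bash
cat > h.py <<'E'
import numpy as np,cv2
def ray(c,px):
    u=cv2.undistortPoints(np.array([[px]],float),c["intrinsics"],np.array(c["D"],float))[0,0]
    R=np.array(c["R"]);return -R.T@c["t"],R.T@np.array([*u,1])
def at(c,px,z):
    o,d=ray(c,px);return o+d*(z-o[2])/d[2]
def proj(c,X):
    return cv2.projectPoints(np.atleast_2d(np.array(X,float)),cv2.Rodrigues(np.array(c["R"]))[0],np.array(c["t"],float),c["intrinsics"],np.array(c["D"],float))[0][:,0]
E
python3 - <<'E'
import pickle,cv2
from h import *
d=pickle.load(open("s0.pkl","rb"));f=d["top"]["frame"][:,:,::-1]
a=cv2.resize(f[115:270,185:365],None,fx=3.2,fy=3.2,interpolation=cv2.INTER_CUBIC)
b=cv2.resize(f[165:240,100:150],None,fx=4,fy=4,interpolation=cv2.INTER_CUBIC)
e=cv2.resize(f[165:240,410:465],None,fx=4,fy=4,interpolation=cv2.INTER_CUBIC)
im=np.zeros((500,800,3),np.uint8);im[:a.shape[0],:a.shape[1]]=a
im[:240,576:776]=b[:240,:200] if b.shape[0]>=240 else 0
im[250:500,576:796]=e[:250]
cv2.imwrite("pics/z.png",im)
c=d["top"]
# rod mask: gray bright, low saturation
hsv=cv2.cvtColor(np.ascontiguousarray(f),cv2.COLOR_BGR2HSV)
m=((hsv[...,1]<60)&(hsv[...,2]>90)).astype(np.uint8);m[:,:105]=0;m[:170]=0;m[240:]=0;m[:,145:]=0
p=np.argwhere(m)[:,::-1].astype(float);print("rod",len(p),p.min(0),p.max(0))
q=np.array([at(c,x,.024)[:2] for x in p]);mu=q.mean(0);w,v=np.linalg.eigh(np.cov((q-mu).T));ax=v[:,1]*np.sign(v[0,1])
s=(q-mu)@ax;t=(q-mu)@v[:,0];print(mu,ax,s.min(),s.max(),t.min(),t.max(),"origin",mu+ax*(s.min()+s.max())/2,"ang",np.degrees(np.arctan2(ax[1],ax[0])))
m=((hsv[...,2]<100)&(hsv[...,1]<140)).astype(np.uint8);m[:,:415]=0;m[:165]=0;m[240:]=0;m[:,458:]=0
p=np.argwhere(m)[:,::-1].astype(np.float32);q=np.array([at(c,x,.026)[:2]*1000 for x in p],np.float32)
print("pad",len(p),cv2.minAreaRect(q))
E
```

```text
rod 410 [116. 179.] [133. 229.]
[0.55264777 0.36567935] [0.99712259 0.0758059 ] -0.06076348665906441 0.05773980544688704 -0.020550845828746635 0.0197747827480368 origin [0.55114028 0.36556475] ang 4.347528632243053
pad 1234 ((545.2103271484375, -361.3702087402344), (61.83112335205078, 110.29874420166016), 83.73512268066406)
```

View pics/z.png

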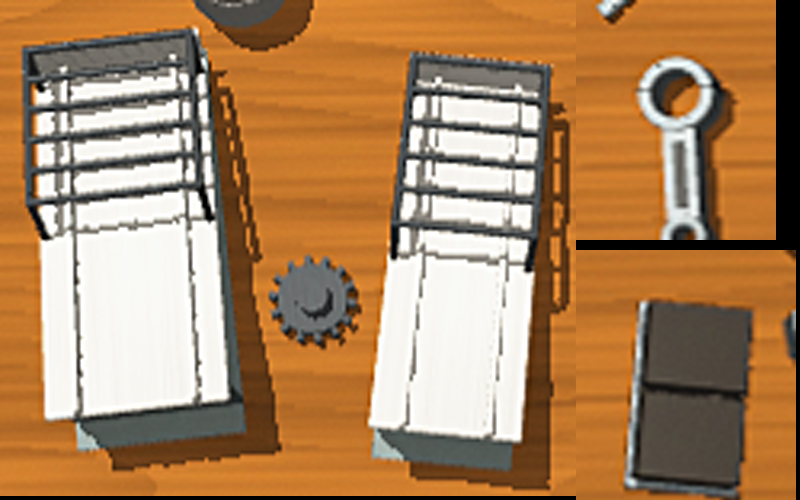

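The zoom shows the narrow tray's mouth lip lines at crop (405,430) and (492,438), with the near guard bar running (402,223)–(540,232). For the wide tray they are (78,415) and (200,403), bar (30,204)–(210,186). I'll fit the tray poses and overlay them as a check.

```bash
cat >> h.py <<'E'
S,C=np.sin(np.radians(18)),np.cos(np.radians(18))
def lane(P,q):  # P=(x,y,yaw); q in lane frame -> world
    q=np.atleast_2d(np.array(q,float));c,s=np.cos(P[2]),np.sin(P[2])
    h=q[:,0]*C+q[:,2]*S; z=.03-q[:,0]*S+q[:,2]*C   # x down slope; normal tilts forward
    return np.c_[P[0]+c*h-s*q[:,1],P[1]+s*h+c*q[:,1],z]
E
python3 - <<'E'
import pickle
from h import *
from scipy.optimize import least_squares as ls
d=pickle.load(open("s0.pkl","rb"));c=d["top"]
f=np.ascontiguousarray(c["frame"][:,:,::-1]);im=cv2.resize(f[115:270,185:365],None,fx=4,fy=4,interpolation=cv2.INTER_CUBIC)
T={"rod":dict(lip=[(405,430),(492,438)],out=[(370,428),(522,440)],bar=[(402,223),(540,232)],hl=.027,hb=.047,g=.146),
"pad":dict(lip=[(78,415),(200,403)],out=[(47,418),(238,400)],bar=[(30,204),(210,186)],hl=.038,hb=.058,g=.136)}
o={}
for n,t in T.items():
    px=np.array(t["lip"]+t["out"]+t["bar"])/3.2+[185,115]
    def pts(p): return lane(p,[(-.275,t["hl"],.004),(-.275,-t["hl"],.004),(-.275,p[3],0),(-.275,-p[3],0),(3e-3-t["g"],p[4],.049),(3e-3-t["g"],-p[4],.049)])
    r=ls(lambda p:(proj(c,pts(p))-px).ravel(),[.68,0,0,.05,t["hb"]])
    p=r.x;o[n]=p[:3];print(n,p,np.degrees(p[2]),np.round(r.fun,1))
    h=t["hl"]
    for P in [(-.275,h,0),(-.275,-h,0),(0,h,0),(0,-h,0),(0,h,.03),(0,-h,.03),(-t["g"],p[4],.046),(-t["g"],-p[4],.046)]:
        u=(proj(c,lane(p,P))[0]-[185,115]+.5)*4;cv2.circle(im,tuple(int(a) for a in u),3,(0,0,255),-1)
    print("mouth",lane(p,(-.275,0,0)))
cv2.imwrite("pics/fit.png",im);pickle.dump(o,open("lanes.pkl","wb"))
print("cam",-np.array(c["R"]).T@c["t"])
# cross-check in scene camera
c2=d["scene"]
for n in o: print(n,[proj(c2,lane(o[n],P))[0].round(0) for P in[(-.275,.047,0),(-.275,-.047,0)]])
E
```

```text
rod [ 0.68737644 -0.12593718 -0.11768275  0.05108023  0.04666154] -6.742724804824329 [ 0.9 -0.5 -1.1 -0.3  0.7 -0.3  0.5  0.9 -0.4 -0.7 -0.6  0.9]
mouth [[ 0.42764488 -0.09522937  0.11497967]]
pad [0.70669867 0.13502215 0.09267614 0.06441485 0.06139893] 5.309951723967158 [ 1.7  0.  -1.1  0.  -0.4  1.1 -0.5  0.4  0.2 -0.7  0.1 -1. ]
mouth [[0.44628049 0.11081826 0.11497967]]
cam [ 0.32812702 -0.07326238  1.33805398]
rod [array([330., 226.]), array([295., 221.])]
pad [array([410., 233.]), array([373., 234.])]
```

View pics/fit.png

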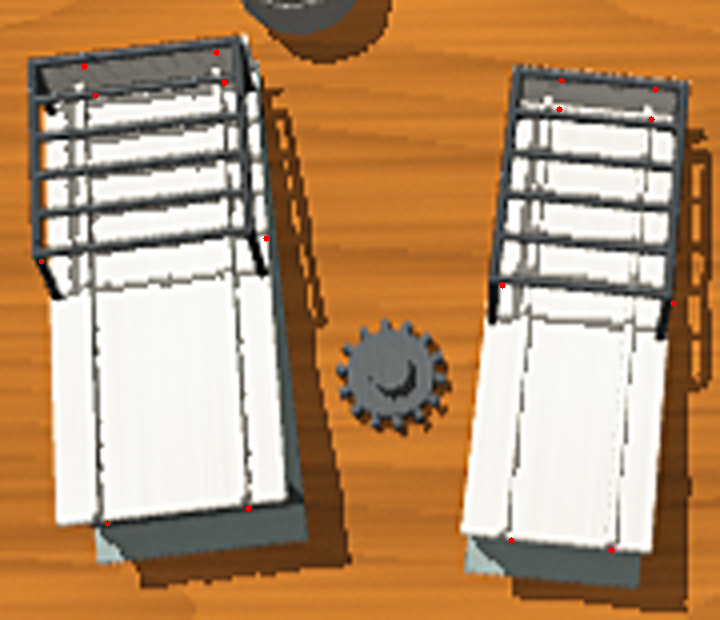

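The fitted overlay matches to about 1 px, and I'll refine the tray yaw later. Next I'm writing a move planner and moving to hover over the rod.

```bash
cat >> h.py <<'E'
from scipy.spatial.transform import Rotation as Ro, Slerp
def down(yaw,pitch=0):
    """tool y along lateral axis (-sin yaw,cos yaw,0), tool z tilted forward by pitch from straight down; deg"""
    y=np.array([-np.sin(np.radians(yaw)),np.cos(np.radians(yaw)),0]);f=np.array([y[1],-y[0],0]);p=np.radians(pitch)
    z=np.sin(p)*f+np.array([0,0,-np.cos(p)]);return Ro.from_matrix(np.c_[np.cross(y,z),y,z])
def pose():
    from cell import read_state
    s=read_state();return np.array(s["tool_pos"]),Ro.from_quat(np.array(s["ee_rot"])[[1,2,3,0]]),s
def plan(wps,g,step=.047,ang=.12):
    """wps: list of (pos,Rot); prints rows (5 per call)"""
    p,R,s=pose();rows=[]
    for P,Q in wps:
        P=np.array(P);dv=(R.inv()*Q).as_rotvec();n=int(max(np.ceil(np.linalg.norm(P-p)/step),np.ceil(np.linalg.norm(dv)/ang),1))
        p0,R0=p,R
        for i in range(1,n+1):
            pi=p0+(P-p0)*i/n;Ri=R0*Ro.from_rotvec(dv*i/n)
            t=np.round(R.inv().apply(pi-p),3);w=np.round((R.inv()*Ri).as_rotvec(),3)
            p=p+R.apply(t);R=R*Ro.from_rotvec(w);rows.append(f"{g} "+" ".join(f"{a:g}" for a in [*(t+0),*(w+0)]))
    for i in range(0,len(rows),5):print("; ".join(rows[i:i+5]))
E
python3 - <<'E'
from h import *
plan([((.50,.366,.2),down(4.35))],-1)
E
```

```text
-1 -0.041 0 0.001 0 0 -0.076; -1 -0.041 -0.004 0 0 0 -0.076; -1 -0.041 -0.006 0.001 0 0 -0.075; -1 -0.04 -0.009 0.001 -0.001 0 -0.076; -1 -0.039 -0.013 0.001 0 0 -0.076
-1 -0.039 -0.015 0 0 0 -0.076; -1 -0.036 -0.019 0.001 0 0 -0.076
```

Request:
send_rows:
  moves: "-1 -0.041 0 0.001 0 0 -0.076; -1 -0.041 -0.004 0 0 0 -0.076; -1 -0.041 -0.006 0.001 0 0 -0.075; -1 -0.04 -0.009 0.001 0 0 -0.076; -1 -0.039 -0.013 0.001 0 0 -0.076"

```text
clock: 0.6
tool_pos: [0.4272, 0.4017, 0.2011]
ee_rot: [-0.0, 0.036, 0.999, -0.0]
contact_force: [0.7, 0.8, 0.3]
width: 0.094
grip_force: 0.0
```

Request:
send_rows:
  moves: "-1 -0.039 -0.015 0 0 0 -0.076; -1 -0.036 -0.019 0.001 0 0 -0.076; -1 0 0 0 0 0 0"

```text
clock: 0.9
tool_pos: [0.5028, 0.363, 0.1993]
ee_rot: [-0.0, -0.037, 0.999, -0.001]
contact_force: [-0.1, 0.2, -0.5]
width: 0.0939
grip_force: 0.0
```

```bash
python3 - <<'E'
from h import *
from cell import *
import pickle
c=snapshot("wrist");t=snapshot("top");pickle.dump((c,t),open("w1.pkl","wb"))
f=np.ascontiguousarray(c["frame"][:,:,::-1])
for P in [(.551,.3656,.024),(.611,.370,.024),(.491,.361,.024)]: cv2.circle(f,tuple(int(a) for a in proj(c,P)[0]),3,(0,0,255),-1)
cv2.imwrite("pics/w1.png",f);print(pose()[0],pose()[1].as_matrix().round(3))
E
```

```text
[0.49987386 0.36528244 0.1997258 ] [[-0.997 -0.074 -0.001]
 [-0.074  0.997 -0.001]
 [ 0.001 -0.    -1.   ]]
```

View pics/w1.png

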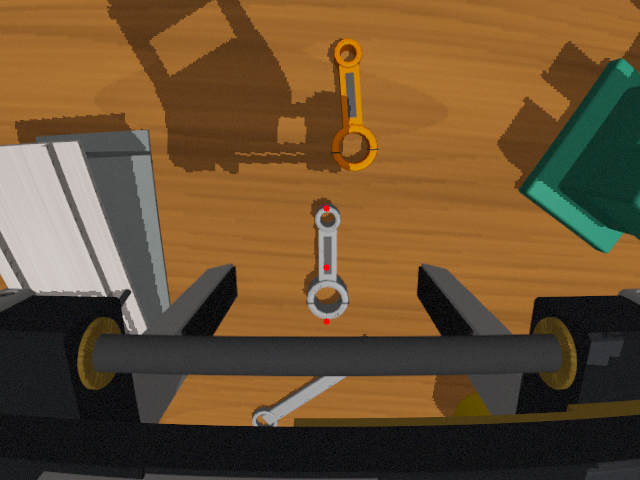

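The wrist view puts the rod under the fingers at (327,262), and the projected ends match its ends at (327,206) and (327,320). I'll plan the descent and refine the tray edges in the same script.

```bash
python3 - <<'E'
from h import *
import pickle
from scipy.optimize import least_squares as ls
plan([((.559,.3662,.08),down(4.35)),((.559,.3662,.03),down(4.35)),((.559,.3662,.005),down(4.35))],-1)
c=pickle.load(open("s0.pkl","rb"))["top"];L=pickle.load(open("lanes.pkl","rb"))
f=c["frame"];hsv=cv2.cvtColor(f,cv2.COLOR_RGB2HSV);g=(hsv[...,2].astype(float)-1.0*hsv[...,1])
for n,rows,seed in(("rod",range(205,243),(325,)),("pad",range(195,236),(228,))):
    E=[];
    for v in rows:
        r=g[v];u=seed[0]
        # walk outward along white floor; subpixel at threshold
        out=[]
        for sg in(-1,1):
            lim=[u+sg*k for k in range(16,45)]
            val=r[lim];lo=np.argmax(np.array([ (val[k]<110 and val[min(k+1,28)]<110 and val[min(k+2,28)]<110) for k in range(29)]))
            a,b=val[lo-1],val[lo];out.append(lim[lo-1]+sg*np.clip((a-110)/(a-b+1e-6),0,1))
        E.append(out)
    E=np.array(E)
    v=np.array(list(rows));
    fits=[]
    for k in(0,1):
        u=E[:,k];m=np.ones(len(u),bool)
        for _ in range(4):
            q=np.polyfit(v[m],u[m],1);e=u-np.polyval(q,v);m=abs(e)<max(.6,1.5*np.std(e[m]))
        fits.append(q);print(n,k,q,m.sum(),np.std(e[m]))
    # 3D: intersect with floor plane
    P=L[n].copy()
    for _ in range(5):
        nrm=np.array([np.cos(P[2])*S,np.sin(P[2])*S,C]);o=lane(P,(0,0,0))[0];G=[]
        for q in fits:
            l=[]
            for vv in(v[0],v[-1]):
                a,dd=ray(c,(np.polyval(q,vv),vv));l.append(a+dd*((o-a)@nrm)/(dd@nrm))
            G.append(l)
        G=np.array(G);mid=G.mean(0);d=mid[0]-mid[1]
        yaw=np.arctan2(d[1],d[0]);ya=[np.degrees(np.arctan2(*(x[0]-x[1])[[1,0]])) for x in G]
        lat=np.array([-np.sin(yaw),np.cos(yaw)]);off=(mid.mean(0)[:2]-P[:2])@lat
        P[2]=yaw;P[:2]+=off*lat
    w=[np.linalg.norm((G[0,i]-G[1,i])) for i in(0,1)]
    print(n,"new",P,np.degrees(P[2]),"edges",ya,"w",w,"old",L[n]);L[n+"2"]=P
pickle.dump(L,open("lanes.pkl","wb"))
E
```

```text
-1 -0.02 -0.001 0.04 0 0 -0.001; -1 -0.019 -0.001 0.04 0 -0.001 0; -1 -0.02 -0.001 0.04 0 0 -0.001; -1 0 0 0.025 0 0 0; -1 0 0 0.025 0 0 0
-1 0 0 0.025 0 0 0
rod 0 [-1.14204836e-01  3.27983977e+02] 38 0.12204763711950753
rod 1 [-7.69686410e-02  3.66627775e+02] 38 0.09842626516303274
rod new [ 0.68792745 -0.12104257 -0.11210232] -6.422989775263354 edges [np.float64(-6.421157075393365), np.float64(-6.424819549329299)] w [np.float64(0.10308210960669167), np.float64(0.1030611491388055)] old [ 0.68737644 -0.12593718 -0.11768275]
pad 0 [2.66629749e-02 1.91882730e+02] 41 0.10988245542058596
pad 1 [6.94047235e-02 2.39691142e+02] 41 0.12937772231519618
pad new [0.70619194 0.14013695 0.09875027] 5.657973820990814 edges [np.float64(5.737584256679073), np.float64(5.578012466123028)] w [np.float64(0.12655294550835383), np.float64(0.12623939757131716)] old [0.70669867 0.13502215 0.09267614]
```

Request:
send_rows:
  moves: "-1 -0.02 -0.001 0.04 0 0 -0.001; -1 -0.019 -0.001 0.04 0 -0.001 0; -1 -0.02 -0.001 0.04 0 0 -0.001; -1 0 0 0.025 0 0 0; -1 0 0 0.025 0 0 0"

```text
clock: 1.5
tool_pos: [0.5577, 0.368, 0.0287]
ee_rot: [-0.0, -0.039, 0.999, -0.0]
contact_force: [0.4, 0.8, 1.5]
width: 0.0941
grip_force: 0.0
```

Request:
send_rows:
  moves: "-1 0 0 0.012 0 0 0; -1 0 0 0.012 0 0 0; -1 0 0 0 0 0 0"

```text
clock: 1.8
tool_pos: [0.5581, 0.3676, 0.0056]
ee_rot: [-0.0, -0.039, 0.999, -0.0]
contact_force: [-1.0, 0.9, 0.3]
width: 0.0939
grip_force: 0.0
```

Request:
send_rows:
  moves: "0 0 0 0 0 0 0; 0.6 0 0 0 0 0 0; 1 0 0 0 0 0 0; 1 0 0 0 0 0 0; 1 0 0 0 0 0 0"

```text
clock: 2.3
tool_pos: [0.5589, 0.3674, 0.0068]
ee_rot: [0.001, -0.039, 0.999, 0.0]
contact_force: [0.7, -0.2, 0.1]
width: 0.0573
grip_force: 0.0
```

```bash
python3 - <<'E'
from h import *
import pickle
p,R,s=pose();print(p,s["width"],s["grip_force"],s["contact_force"])
d=pickle.load(open("s0.pkl","rb"));L=pickle.load(open("lanes.pkl","rb"))
g=cv2.cvtColor(d["top"]["frame"],cv2.COLOR_RGB2GRAY)
for v in(215,228,240): print(v,list(g[v,298:352]))
for v in(205,218,230): print(v,list(g[v,196:260]))
for n,h in(("rod",.027),("pad",.038)):
  for k in("","2"):
    print(n+k,[proj(d[c],lane(L[n+k],(x,y,z)))[0].round(1).tolist() for c in("top",) for x,y,z in((-.275,h,0),(-.275,-h,0),(-.2,h,0),(-.2,-h,0),(-.143 if n=="rod" else -.133,0,.049))])
E
```

```text
[0.55894409 0.3673765  0.0067736 ] 0.05732097941363704 0.0 [ 0.71577654 -0.19685696  0.13891162]
215 [np.uint8(143), np.uint8(143), np.uint8(141), np.uint8(139), np.uint8(136), np.uint8(121), np.uint8(255), np.uint8(250), np.uint8(246), np.uint8(246), np.uint8(247), np.uint8(248), np.uint8(246), np.uint8(245), np.uint8(246), np.uint8(253), np.uint8(248), np.uint8(116), np.uint8(255), np.uint8(250), np.uint8(248), np.uint8(248), np.uint8(246), np.uint8(247), np.uint8(247), np.uint8(248), np.uint8(249), np.uint8(248), np.uint8(249), np.uint8(248), np.uint8(248), np.uint8(248), np.uint8(248), np.uint8(248), np.uint8(247), np.uint8(248), np.uint8(248), np.uint8(249), np.uint8(248), np.uint8(248), np.uint8(247), np.uint8(234), np.uint8(253), np.uint8(209), np.uint8(250), np.uint8(249), np.uint8(249), np.uint8(248), np.uint8(246), np.uint8(247), np.uint8(250), np.uint8(255), np.uint8(198), np.uint8(67)]
228 [np.uint8(142), np.uint8(142), np.uint8(138), np.uint8(130), np.uint8(193), np.uint8(254), np.uint8(247), np.uint8(245), np.uint8(247), np.uint8(247), np.uint8(247), np.uint8(246), np.u
[... 3955 characters left out ...]
8), np.uint8(244), np.uint8(247), np.uint8(243), np.uint8(246), np.uint8(244), np.uint8(243), np.uint8(246), np.uint8(247), np.uint8(251), np.uint8(255), np.uint8(70), np.uint8(255), np.uint8(253), np.uint8(249), np.uint8(245), np.uint8(245), np.uint8(247), np.uint8(245), np.uint8(253), np.uint8(241), np.uint8(76), np.uint8(80), np.uint8(84), np.uint8(86)]
rod [[312.4, 249.6], [337.5, 252.2], [315.9, 218.4], [340.3, 220.9], [331.6, 186.2]]
rod2 [[310.8, 249.5], [335.9, 252.0], [314.1, 218.3], [338.6, 220.7], [329.7, 186.0]]
pad [[211.5, 245.5], [246.7, 241.7], [210.6, 214.4], [244.9, 210.8], [222.7, 175.1]]
pad2 [[209.9, 245.7], [245.0, 241.8], [208.8, 214.7], [243.1, 210.9], [220.6, 175.3]]
```

Request:
send_rows:
  moves: "1 0 -0.001 0.001 0 0 0; 1 0 0 0 0 0 0; 1 0 0 0 0 0 0; 1 0 0 0 0 0 0; 1 0 0 0 0 0 0"

```text
clock: 2.8
tool_pos: [0.5589, 0.3664, 0.0055]
ee_rot: [0.001, -0.039, 0.999, 0.0]
contact_force: [0.1, -1.2, -1.4]
width: 0.0176
grip_force: 30.4
```

Request:
send_rows:
  moves: "1 0 0 0 0 0 0; 1 0 0 0 0 0 0"

```text
clock: 3.0
tool_pos: [0.5589, 0.3664, 0.0055]
ee_rot: [0.001, -0.039, 0.999, 0.0]
contact_force: [-0.4, 0.7, -0.2]
width: 0.0178
grip_force: 30.0
```

```bash
python3 - <<'E'
from h import *
import pickle
L=pickle.load(open("lanes.pkl","rb"));P=L["rod2"];y=np.degrees(P[2])
t=lambda x,z:lane(P,(x,-.0007,z))[0]
print(t(-.167,.0055))
plan([((.559,.366,.23),down(4.35)),(t(-.167,.10),down(y,-18)),(t(-.167,.03),down(y,-18))],1)
E
```

```text
[ 0.53170857 -0.10416076  0.08683665]
1 0 0 -0.045 0 0 0; 1 0 0 -0.045 0 0 0.001; 1 0 0 -0.045 0 0.001 0; 1 0 0 -0.045 0 0 0.001; 1 0 0 -0.045 0 0 0
1 0.003 -0.043 0.005 -0.003 0.028 0.017; 1 0.002 -0.043 0.005 -0.002 0.029 0.017; 1 0.002 -0.043 0.005 -0.003 0.028 0.017; 1 0 -0.043 0.004 -0.003 0.029 0.017; 1 0 -0.043 0.005 -0.002 0.028 0.017
1 -0.001 -0.043 0.004 -0.003 0.029 0.017; 1 -0.002 -0.043 0.004 -0.003 0.028 0.017; 1 -0.003 -0.043 0.005 -0.002 0.029 0.017; 1 -0.004 -0.043 0.003 -0.003 0.028 0.017; 1 -0.005 -0.043 0.004 -0.003 0.029 0.017
1 -0.005 -0.043 0.003 -0.002 0.028 0.017; 1 0 0 0.035 0 0 0; 1 0 0 0.035 0 0 0
```

Request:
send_rows:
  moves: "1 0 0 -0.025 0 0 0; 1 0 0 -0.045 0 0 0.001; 1 0 0 -0.045 0 0.001 0; 1 0 0 -0.05 0 0 0.001; 1 0 0 -0.05 0 0 0"

```text
clock: 3.5
tool_pos: [0.5583, 0.3659, 0.2218]
ee_rot: [-0.001, -0.038, 0.999, -0.0]
contact_force: [0.8, -0.1, -3.7]
width: 0.0176
grip_force: 30.0
```

Request:
send_rows:
  moves: "1 0.003 -0.043 0.001 -0.003 0.028 0.017; 1 0.002 -0.043 0.005 -0.002 0.029 0.017; 1 0.002 -0.043 0.005 -0.003 0.028 0.017; 1 0 -0.043 0.004 -0.003 0.029 0.017; 1 0 -0.043 0.005 -0.002 0.028 0.017"

```text
clock: 4.0
tool_pos: [0.5591, 0.1495, 0.1994]
ee_rot: [-0.072, 0.005, 0.997, 0.004]
contact_force: [1.6, -0.2, -4.1]
width: 0.0177
grip_force: 30.0
```

Request:
send_rows:
  moves: "1 -0.001 -0.043 0.004 -0.003 0.029 0.017; 1 -0.002 -0.043 0.004 -0.003 0.028 0.017; 1 -0.003 -0.043 0.005 -0.002 0.029 0.017; 1 -0.004 -0.043 0.003 -0.003 0.028 0.017; 1 -0.005 -0.043 0.004 -0.003 0.029 0.017"

```text
clock: 4.5
tool_pos: [0.5604, -0.0658, 0.1753]
ee_rot: [-0.143, 0.047, 0.989, 0.008]
contact_force: [1.5, 0.3, -4.0]
width: 0.0175
grip_force: 30.0
```

Request:
send_rows:
  moves: "1 -0.005 -0.043 0.003 -0.002 0.028 0.017; 1 0 0 0 0 0 0; 1 0 0 0 0 0 0; 1 0 0 0 0 0 0"

```text
clock: 4.9
tool_pos: [0.5606, -0.1064, 0.1712]
ee_rot: [-0.156, 0.055, 0.986, 0.009]
contact_force: [0.6, 0.1, -3.4]
width: 0.0177
grip_force: 30.0
```

```bash
python3 - <<'E'
from h import *
from cell import *
import pickle
L=pickle.load(open("lanes.pkl","rb"));P=L["rod2"];y=np.degrees(P[2])
t=lambda x,z:lane(P,(x,-.0007,z))[0]
p,R,s=pose();print(p,t(-.167,.10),s["width"],s["contact_force"],R.as_matrix().round(3).tolist(),s["qpos"])
c=snapshot("top");pickle.dump(c,open("t2.pkl","wb"));w=snapshot("wrist")
f=np.ascontiguousarray(w["frame"][:,:,::-1])
for Q in [(-.275,.027,0),(-.275,-.027,0),(-.275,.031,.008),(-.275,-.031,.008),(-.2,.027,0),(-.2,-.027,0)]:cv2.circle(f,tuple(int(a) for a in proj(w,lane(P,Q))[0]),2,(0,0,255),-1)
cv2.imwrite("pics/w2.png",f)
plan([(t(-.167,.03),down(y,-18)),(t(-.167,.012),down(y,-18))],1)
E
```

```text
[ 0.56061515 -0.10636367  0.17122358] [ 0.56072737 -0.10742753  0.17671149] 0.017701093448144717 [ 0.6169187   0.08952725 -3.43707801] [[-0.945, 0.111, -0.307], [0.106, 0.994, 0.034], [0.309, -0.0, -0.951]] [-0.23363005  0.57074361  1.24813336 -0.03809201  1.63432379 -1.68944945]
1 0.001 -0.001 0.033 0 0 0.001; 1 0 0 0.032 -0.001 0.001 0; 1 0 0 0.018 0 0 0
```

View pics/w2.png

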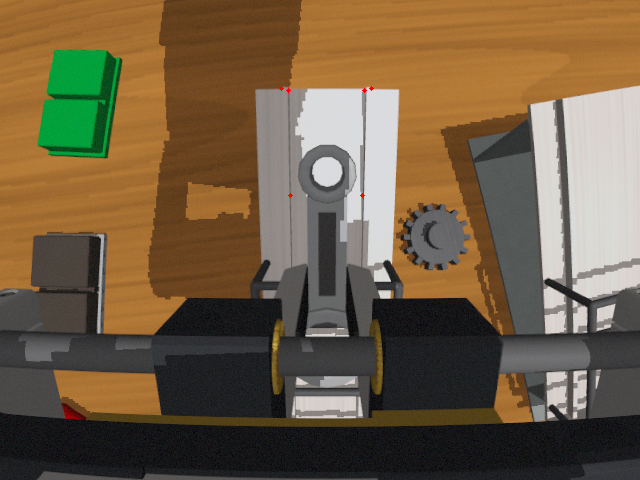

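The wrist view shows the rod's small end at (327,172), centred between the lips at columns 290 and 364, and the projected lane corners sit on the mouth edge. Descending now.

Request:
send_rows:
  moves: "1 0.001 -0.001 0.033 0 0 0.001; 1 0 0 0.032 -0.001 0.001 0; 1 0 0 0.016 0 0 0; 1 0 0 0 0 0 0"

```text
clock: 5.4
tool_pos: [0.5327, -0.1043, 0.0985]
ee_rot: [-0.158, 0.055, 0.986, 0.009]
contact_force: [-26.6, 3.4, 34.6]
width: 0.0178
grip_force: 36.3
```

Request:
send_rows:
  moves: "1 0 0 0.003 0 0 0; 1 0 0 0.001 0 0 0; 1 0 0 0 0 0 0"

```text
clock: 5.7
tool_pos: [0.5331, -0.1044, 0.0975]
ee_rot: [-0.156, 0.055, 0.986, 0.008]
contact_force: [-32.8, 5.8, 59.4]
width: 0.0179
grip_force: 41.7
```

The nose met the guard: I should have set the rod down clear of the guard's near edge. Backing off along the normal and checking the rod's pitch in the grip.

Request:
send_rows:
  moves: "1 0 0 -0.01 0 0 0; 1 0 0 -0.03 0 0 0; 1 0 0 -0.04 0 0 0; 1 0 0 -0.02 0 0 0; 1 0 0 0 0 0 0"

```text
clock: 6.2
tool_pos: [0.5657, -0.108, 0.1886]
ee_rot: [-0.154, 0.055, 0.986, 0.008]
contact_force: [0.3, 0.0, -3.7]
width: 0.0171
grip_force: 31.9
```

```bash
python3 - <<'E'
from h import *
from cell import *
import pickle
p,R,s=pose();print(p,s["width"],s["contact_force"],s["torque"])
w=snapshot("wrist");sc=snapshot("scene");pickle.dump((w,sc),open("w3.pkl","wb"))
# predicted rod: centre of small end top & bottom if unrotated: tool coords. rod x axis=-tool x ; z=-tool z
f=np.ascontiguousarray(w["frame"][:,:,::-1])
for a,col in((0,(0,0,255)),(10,(0,255,0)),(20,(255,0,0)),(30,(0,255,255))):
    # rotate about tool y through grasp point at rod (8, z=5.5+18.8?) nose up by a
    th=np.radians(a)
    for X in((-60,24),(-34,24),(-60,0)):
        dx,dz=X[0]-8,X[1]-15
        rx=dx*np.cos(th)-dz*np.sin(th);rz=dx*np.sin(th)+dz*np.cos(th)
        q=p+R.apply([-rx/1e3,0,-(rz+15-5.5)/1e3])
        cv2.circle(f,tuple(int(v) for v in proj(w,q)[0]),2,col,-1)
im=np.hstack([f[60:360,180:480],cv2.resize(np.ascontiguousarray(sc["frame"][180:330,240:390,::-1]),None,fx=2,fy=2,interpolation=cv2.INTER_CUBIC)])
cv2.imwrite("pics/w3.png",im)
E
```

```text
[ 0.56567837 -0.10804093  0.18856432] 0.017065040473213243 [ 2.62593461e-01  1.34551264e-04 -3.69161667e+00] [ 0.03679992 -0.3687752   0.00444689]
```

View pics/w3.png

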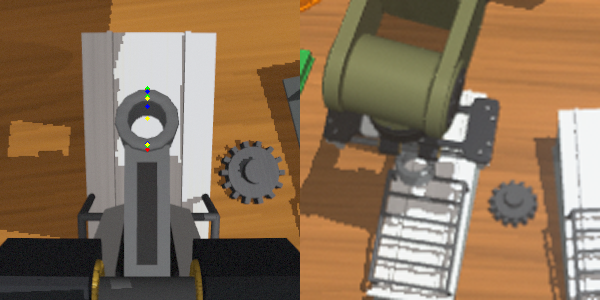

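```bash
python3 - <<'E'
from h import *
import pickle
w,sc=pickle.load(open("w3.pkl","rb"));p,R,s=pose()
a=np.linspace(0,2*np.pi,60)
def ext(th,dxs=0,dzs=0):
    th=np.radians(th);out=[]
    pts=[]
    for z in(24,0):
        for k in a: pts.append((-47+13*np.cos(k),13*np.sin(k),z))
    P=np.array(pts);dx,dz=P[:,0]-8,P[:,2]-15
    rx=dx*np.cos(th)-dz*np.sin(th)+dxs;rz=dx*np.sin(th)+dz*np.cos(th)+dzs
    q=p+R.apply(np.c_[-rx,P[:,1],-(rz+9.5)]/1e3)
    u=proj(w,q);t=u[:60];return np.r_[u.min(0),u.max(0)].round(0), np.r_[t.min(0),t.max(0)].round(0)
for th in(-25,-20,-15,-10,-5,0,5,10,15,20): print(th,*ext(th))
g=cv2.cvtColor(w["frame"],cv2.COLOR_RGB2HSV)
print("V col327",g[130:260:2,327,2]);print("row180",g[180,285:370:2,2])
E
```

```text
-25 [294. 148. 361. 232.] [294. 177. 361. 232.]
-20 [295. 146. 360. 226.] [295. 168. 360. 226.]
-15 [296. 145. 359. 220.] [296. 160. 359. 220.]
-10 [296. 145. 358. 215.] [296. 155. 358. 215.]
-5 [297. 146. 357. 210.] [297. 151. 357. 210.]
0 [298. 148. 357. 207.] [298. 148. 357. 207.]
5 [299. 147. 356. 204.] [299. 147. 356. 204.]
10 [300. 147. 355. 204.] [300. 147. 355. 203.]
15 [300. 148. 354. 207.] [300. 148. 354. 202.]
20 [301. 150. 353. 210.] [301. 150. 353. 201.]
V col327 [220 220 221 221 221 221 220 220 220 220 100 104 109 112 110  98  64  64
  63  66  66  61  63 182 221 221 222 221 222 222 221 220 220 222 169 103
 103 110 110 107  87  94 107 107 106 111  70  55  52  55  50  52  53  57
  57  58  55  55  54  54  55  55  54  56  57]
row180 [142 147 149 152 116 105 104 107 108 110 107  88  60  61  64 134 222 220
 222 221 222 221 221 221 222 221 222 106  62  62  63 102 106 108 106 108
 105 214 140 126 220 222 222]
```

```bash
python3 - <<'E'
from h import *
import pickle
from scipy.optimize import least_squares as ls
w,sc=pickle.load(open("w3.pkl","rb"));p,R,s=pose()
def pr(X,v):
    th,dxs,dzs=np.radians(v[0]),v[1],v[2];dx,dz=X[0]-8,X[2]-15
    rx=dx*np.cos(th)-dz*np.sin(th)+dxs;rz=dx*np.sin(th)+dz*np.cos(th)+dzs
    return proj(w,p+R.apply(np.array([-rx,X[1],-(rz+9.5)])/1e3))[0]
def res(v):
    r=v[3];return [pr((-60,0,24),v)[1]-149.5,pr((-47-r,0,24),v)[1]-162,pr((-47-r,0,0),v)[1]-175.5,pr((-47+r,0,24),v)[1]-198,
      pr((-47,-13,24),v)[0]-pr((-47,13,24),v)[0]+ (65 if pr((-47,-13,24),v)[0]<pr((-47,13,24),v)[0] else -65), pr((-34,0,24),v)[1]-210]
for g in((0,0,0,8),(15,0,15,8),(-15,0,0,8)):
    r=ls(res,g);print(r.x.round(1),r.cost.round(1),np.round(r.fun,1))
v=r.x
print("nose",pr((60,0,0),v),"mid",pr((8,0,0),v))
E
```

```text
[18.1 -0.5 31.8  7.5] 2.0 [-0.9 -0.4  0.3 -0.2  1.1  1.2]
[18.1 -0.5 31.8  7.5] 2.0 [-0.9 -0.4  0.3 -0.2  1.1  1.2]
[18.1 -0.5 31.8  7.5] 2.0 [-0.9 -0.4  0.3 -0.2  1.1  1.2]
nose [327.31243967 423.35912571] mid [327.31037123 309.36377287]
```

The fit says the rod slid about 32 mm up the fingers and pitched about 18° nose-up. I'll take it back to its clear spot on the bench, let it down gently between the fingers, and regrip it.

```bash
python3 - <<'E'
from h import *
p,R,s=pose()
plan([(p+[-.02,.0,.05],R),((.545,.355,.22),down(4.35,-18)),((.545,.355,.03),down(4.35,-18)),((.545,.355,.007),down(4.35,-18))],1)
E
```

```text
1 0.017 -0.001 -0.021 0 0 0; 1 0.017 -0.001 -0.02 0 0 0; 1 0.004 0.046 0.003 0.006 0 -0.018; 1 0.004 0.046 0.003 0.006 0 -0.018; 1 0.003 0.046 0.002 0.006 0 -0.018
1 0.002 0.046 0.002 0.005 -0.001 -0.018; 1 0.001 0.047 0.002 0.006 0 -0.018; 1 0 0.046 0.002 0.006 0 -0.017; 1 -0.001 0.046 0.001 0.006 0 -0.018; 1 -0.001 0.047 0.001 0.006 0 -0.018
1 -0.002 0.046 0.001 0.006 0 -0.018; 1 -0.003 0.046 0 0.006 -0.001 -0.018; 1 -0.012 0 0.036 0 0 0; 1 -0.011 0 0.036 0 0 0; 1 -0.012 0 0.037 0 0 0
1 -0.012 0 0.036 0 0 0; 1 -0.012 0 0.036 0 0 0; 1 -0.007 0 0.022 0 0 0
```

Request:
send_rows:
  moves: "1 0.017 -0.001 -0.021 0 0 0; 1 0.017 -0.001 -0.02 0 0 0; 1 0.004 0.03 0.003 0.006 0 -0.018; 1 0.004 0.046 0.003 0.006 0 -0.018; 1 0.003 0.046 0.002 0.006 0 -0.018"

```text
clock: 6.8
tool_pos: [0.5417, 0.0157, 0.2293]
ee_rot: [-0.158, 0.028, 0.987, 0.004]
contact_force: [1.0, 0.1, -3.6]
width: 0.018
grip_force: 31.7
```

Request:
send_rows:
  moves: "1 0.002 0.046 0.002 0.005 -0.001 -0.018; 1 0.001 0.047 0.002 0.006 0 -0.018; 1 0 0.046 0.002 0.006 0 -0.017; 1 -0.001 0.046 0.001 0.006 0 -0.018; 1 -0.001 0.047 0.001 0.006 0 -0.018"

```text
clock: 7.3
tool_pos: [0.5427, 0.2482, 0.2219]
ee_rot: [-0.158, -0.019, 0.987, -0.004]
contact_force: [1.7, -0.2, -3.4]
width: 0.0176
grip_force: 31.7
```

Request:
send_rows:
  moves: "1 -0.002 0.046 0.001 0.006 0 -0.018; 1 -0.003 0.046 0 0.006 -0.001 -0.018; 1 0 0.016 0 0 0 0; 1 0 0 0 0 0 0; 1 0 0 0 0 0 0"

```text
clock: 7.8
tool_pos: [0.5423, 0.3541, 0.2196]
ee_rot: [-0.157, -0.037, 0.987, -0.007]
contact_force: [0.3, -0.6, -4.1]
width: 0.0179
grip_force: 31.6
```

```bash
python3 - <<'E'
from h import *
p,R,s=pose();print(p,R.as_matrix().round(3).tolist(),s["width"])
plan([((.545,.355,.05),down(4.35,-18)),((.545,.355,.008),down(4.35,-18))],1)
E
```

```text
[0.54229913 0.35406426 0.21964562] [[-0.948, -0.075, -0.309], [-0.071, 0.997, -0.025], [0.31, -0.002, -0.951]] 0.01794746792336039
1 -0.014 0 0.04 0 0 0; 1 -0.014 0.001 0.04 -0.001 -0.001 -0.001; 1 -0.013 0 0.04 0 0 0; 1 -0.014 0 0.04 -0.001 0 0; 1 -0.013 0 0.04 0 0 0
```

Request:
send_rows:
  moves: "1 -0.014 0 0.04 0 0 0; 1 -0.014 0.001 0.04 0 0 0; 1 -0.013 0 0.04 0 0 0; 1 -0.014 0 0.04 0 0 0; 1 -0.006 0 0.02 0 0 0"

```text
clock: 8.3
tool_pos: [0.5441, 0.353, 0.0269]
ee_rot: [-0.158, -0.036, 0.987, -0.007]
contact_force: [-0.4, 0.3, -3.6]
width: 0.0177
grip_force: 31.6
```

Request:
send_rows:
  moves: "1 -0.003 0 0.01 0 0 0; 1 -0.003 0 0.008 0 0 0; 1 0 0 0 0 0 0"

```text
clock: 8.6
tool_pos: [0.5457, 0.355, 0.0123]
ee_rot: [-0.156, -0.037, 0.987, -0.006]
contact_force: [0.6, -0.3, -4.1]
width: 0.0178
grip_force: 31.6
```

Request:
send_rows:
  moves: "0.63 0 0 0 0 0 0; 0.63 0 0 0 0 0 0"

```text
clock: 8.8
tool_pos: [0.5461, 0.3557, 0.0136]
ee_rot: [-0.155, -0.037, 0.987, -0.006]
contact_force: [-0.7, -0.0, -4.0]
width: 0.0178
grip_force: 31.6
```

Request:
send_rows:
  moves: "0.63 -0.002 0 0.006 0 0 0; 0.63 0 0 0.002 0 0 0; 0.63 0 0 0 0 0 0"

```text
clock: 9.1
tool_pos: [0.5446, 0.3554, 0.0035]
ee_rot: [-0.156, -0.037, 0.987, -0.006]
contact_force: [-0.3, -0.5, -4.0]
width: 0.0179
grip_force: 23.0
```

Request:
send_rows:
  moves: "0.62 0 0 0 0 0 0; 0.62 0 0 0 0 0 0"

```text
clock: 9.3
tool_pos: [0.545, 0.3555, 0.0042]
ee_rot: [-0.156, -0.037, 0.987, -0.006]
contact_force: [1.3, -0.4, -3.4]
width: 0.0179
grip_force: 5.2
```

Request:
send_rows:
  moves: "0.615 0 0 0 0 0 0; 0.615 0 0 0 0 0 0"

```text
clock: 9.5
tool_pos: [0.5452, 0.3556, 0.0046]
ee_rot: [-0.155, -0.037, 0.987, -0.006]
contact_force: [-0.9, -0.5, -0.3]
width: 0.018
grip_force: 0.0
```

The rod was let down softly and its weight is off the hand. I'll open, rise to vertical and relocate it.

Request:
send_rows:
  moves: "0.3 0 0 0 0 0 0; 0 0 0 0 0 0 0; -0.3 0 0 0 0 0 0; -0.6 0 0 0 0 0 0; -1 0 0 0 0 0 0"

```text
clock: 10.0
tool_pos: [0.545, 0.3555, 0.0041]
ee_rot: [-0.156, -0.037, 0.987, -0.006]
contact_force: [0.4, -0.8, -0.3]
width: 0.0546
grip_force: 0.0
```

Request:
send_rows:
  moves: "-1 0 0 -0.04 0 0 0; -1 0.015 0 -0.04 0 -0.1 0; -1 0.015 0 -0.04 0 -0.1 0; -1 0.015 0 -0.03 0 -0.114 0; -1 0 0 0 0 0 0"

```text
clock: 10.5
tool_pos: [0.537, 0.3563, 0.165]
ee_rot: [0.006, -0.038, 0.999, 0.002]
contact_force: [0.6, -0.3, 0.7]
width: 0.0929
grip_force: 0.0
```

```bash
python3 - <<'E'
from h import *
from cell import *
import pickle
p,R,s=pose();print(p,R.as_matrix().round(2).tolist(),s["width"])
c=snapshot("wrist");pickle.dump(c,open("w4.pkl","wb"))
f=np.ascontiguousarray(c["frame"][:,:,::-1])
cv2.imwrite("pics/w4.png",f)
E
```

```text
[0.53701043 0.35633498 0.16496465] [[-1.0, -0.08, 0.01], [-0.08, 1.0, 0.0], [-0.01, 0.0, -1.0]] 0.09292556855876968
```

View pics/w4.png

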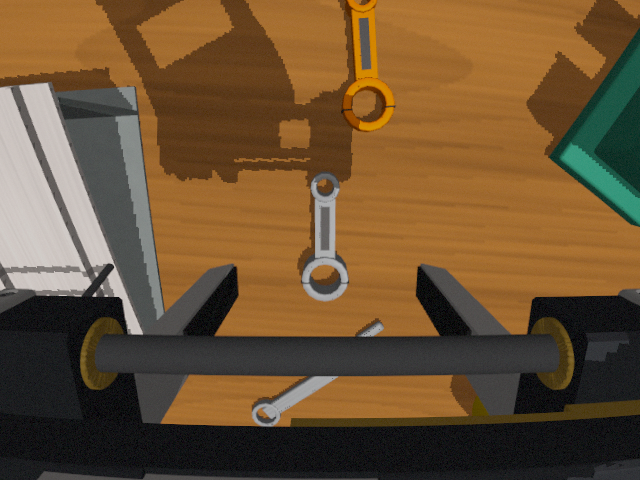

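The rod lies flat and upright, with its small end at (324,187) and big end at (325,279).

```bash
python3 - <<'E'
from h import *
import pickle
c=pickle.load(open("w4.pkl","rb"))
a=at(c,(324.5,187),.024);b=at(c,(325,279),.024);print(a,b,np.linalg.norm(a-b))
n=at(c,(325,301),.022);t=at(c,(324,173),.024);print(np.linalg.norm(n-t))
ax=(b-a)/np.linalg.norm(b-a);o=(a+b)/2+ax*.0045;yaw=np.degrees(np.arctan2(ax[1],ax[0]));print(o,yaw)
g=o+ax*.006
plan([((g[0],g[1],.08),down(yaw)),((g[0],g[1],.03),down(yaw)),((g[0],g[1],.0045),down(yaw))],-1)
E
```

```text
[0.50253541 0.35200365 0.024     ] [0.58721835 0.35883154 0.024     ] 0.08495776231763234
0.11998261775400298
[0.54936232 0.35577925 0.024     ] 4.609718236305867
-1 -0.009 -0.001 0.041 0.001 0.003 -0.002; -1 -0.009 0 0.041 0 0.003 -0.002; -1 0 0 0.025 0 0 0; -1 0 0 0.025 0 0 0; -1 0 0 0.026 0 0 0
```

Request:
send_rows:
  moves: "-0.4 -0.009 -0.001 0.041 0.001 0.003 -0.002; -0.4 -0.009 0 0.041 0 0.003 -0.002; -0.4 0 0 0.025 0 0 0; -0.2 0 0 0.025 0 0 0; 0 0 0 0.022 0 0 0"

```text
clock: 11.05
tool_pos: [0.5547, 0.3543, 0.0009]
ee_rot: [-0.005, -0.039, 0.999, -0.002]
contact_force: [-0.5, 0.8, 0.5]
width: 0.0574
grip_force: 0.0
```

Request:
send_rows:
  moves: "0.1 0 0 0.004 0 0 0; 0.3 0 0 0 0 0 0; 1 0 0 0 0 0 0; 1 0 0 0 0 0 0; 1 0 0 0 0 0 0"

```text
clock: 11.55
tool_pos: [0.556, 0.3554, 0.0003]
ee_rot: [-0.003, -0.039, 0.999, -0.001]
contact_force: [0.4, -0.6, 10.4]
width: 0.0175
grip_force: 34.4
```

Request:
send_rows:
  moves: "1 0 0 0 0 0 0; 1 0 0 0 0 0 0; 1 0 0 0 0 0 0"

```text
clock: 11.85
tool_pos: [0.556, 0.3554, 0.0003]
ee_rot: [-0.003, -0.039, 0.999, -0.001]
contact_force: [-0.1, 2.0, 10.6]
width: 0.0177
grip_force: 34.8
```

```bash
python3 - <<'E'
from h import *
import pickle
L=pickle.load(open("lanes.pkl","rb"));P=L["rod2"];y=np.degrees(P[2])
t=lambda x,z:lane(P,(x,-.0007,z))[0]
p,R,s=pose();print(p,s["grip_force"])
plan([(p+[0,0,.22],R),(t(-.205,.08),down(y,-18))],1)
E
```

```text
[5.56048946e-01 3.55366463e-01 2.88393363e-04] 34.756944441469386
1 0 0 -0.044 0 0 0; 1 0 0 -0.044 0 0 0; 1 0.001 0 -0.044 0 0 0; 1 0 0 -0.044 0 0 0; 1 0 0 -0.044 0 0 0
1 0.007 -0.045 0.005 -0.003 0.031 0.019; 1 0.007 -0.046 0.005 -0.003 0.031 0.019; 1 0.005 -0.046 0.006 -0.003 0.03 0.019; 1 0.004 -0.045 0.005 -0.004 0.031 0.018; 1 0.003 -0.046 0.005 -0.003 0.031 0.019
1 0.002 -0.046 0.005 -0.003 0.031 0.019; 1 0.002 -0.046 0.005 -0.003 0.031 0.019; 1 0 -0.046 0.005 -0.003 0.03 0.019; 1 -0.001 -0.046 0.005 -0.003 0.031 0.019; 1 -0.002 -0.046 0.005 -0.003 0.031 0.019
```

Request:
send_rows:
  moves: "1 0 0 -0.024 0 0 0; 1 0 0 -0.044 0 0 0; 1 0.001 0 -0.05 0 0 0; 1 0 0 -0.05 0 0 0; 1 0 0 -0.05 0 0 0"

```text
clock: 12.35
tool_pos: [0.5551, 0.3549, 0.2181]
ee_rot: [-0.005, -0.039, 0.999, -0.002]
contact_force: [0.7, 1.0, -4.3]
width: 0.0173
grip_force: 30.0
```

Request:
send_rows:
  moves: "1 0.007 -0.045 0.005 -0.003 0.031 0.019; 1 0.007 -0.046 0.005 -0.003 0.031 0.019; 1 0.005 -0.046 0.006 -0.003 0.03 0.019; 1 0.004 -0.045 0.005 -0.004 0.031 0.018; 1 0.003 -0.046 0.005 -0.003 0.031 0.019"

```text
clock: 12.85
tool_pos: [0.5364, 0.1245, 0.1913]
ee_rot: [-0.082, 0.008, 0.997, 0.004]
contact_force: [1.0, 0.6, -2.7]
width: 0.0177
grip_force: 30.0
```

Request:
send_rows:
  moves: "1 0.002 -0.046 0.005 -0.003 0.031 0.019; 1 0.002 -0.046 0.005 -0.003 0.031 0.019; 1 0 -0.046 0.005 -0.003 0.03 0.019; 1 -0.001 -0.046 0.005 -0.003 0.031 0.019; 1 -0.002 -0.04 0.005 -0.003 0.031 0.019"

```text
clock: 13.35
tool_pos: [0.5178, -0.0992, 0.1659]
ee_rot: [-0.158, 0.056, 0.986, 0.009]
contact_force: [1.3, 0.0, -3.6]
width: 0.0181
grip_force: 30.0
```

Request:
send_rows:
  moves: "1 0 0 0 0 0 0; 1 0 0 0 0 0 0; 1 0 0 0 0 0 0"

```text
clock: 13.65
tool_pos: [0.5185, -0.0961, 0.1671]
ee_rot: [-0.157, 0.055, 0.986, 0.009]
contact_force: [0.2, 0.2, -3.5]
width: 0.0184
grip_force: 30.0
```

```bash
cat >> h.py <<'E'
def inlane(P,X):
    d=np.array(X)-[P[0],P[1],.03];c,s=np.cos(P[2]),np.sin(P[2]);h=c*d[0]+s*d[1];l=-s*d[0]+c*d[1]
    return np.array([h*C-d[2]*S,l,h*S+d[2]*C])
E
python3 - <<'E'
from h import *
import pickle
L=pickle.load(open("lanes.pkl","rb"));P=L["rod2"];y=np.degrees(P[2])
t=lambda x,z:lane(P,(x,-.0007,z))[0]
p,R,s=pose();print(inlane(P,p),s["grip_force"],(down(y,-18).inv()*R).as_rotvec())
plan([(t(-.207,.03),down(y,-18)),(t(-.207,.006),down(y,-18))],1)
E
```

```text
[-0.20509984  0.00588157  0.07747876] 29.999036192893982 [ 0.0006804   0.00114199 -0.000897  ]
1 0.001 -0.003 0.024 0 -0.001 0; 1 0.001 -0.004 0.023 -0.001 0 0.001; 1 0 0 0.024 0 0 0
```

Request:
send_rows:
  moves: "1 0.001 -0.003 0.024 0 -0.001 0; 1 0.001 -0.004 0.023 -0.001 0 0.001; 1 0 0 0.016 0 0 0; 1 0 0 0 0 0 0; 1 0 0 0 0 0 0"

```text
clock: 14.15
tool_pos: [0.4971, -0.1007, 0.1092]
ee_rot: [-0.155, 0.055, 0.986, 0.008]
contact_force: [-0.1, 1.2, -3.4]
width: 0.0178
grip_force: 30.0
```

```bash
python3 - <<'E'
from h import *
import pickle
L=pickle.load(open("lanes.pkl","rb"));P=L["rod2"]
p,R,s=pose();print(inlane(P,p),s["grip_force"],s["contact_force"])
E
```

```text
[-0.20700455 -0.00114879  0.01599743] 29.998973608016968 [-0.06524919  1.23893123 -3.35821089]
```

Request:
send_rows:
  moves: "1 0 0 0.008 0 0 0; 1 0 0 0.003 0 0 0; 1 0 0 0 0 0 0; 1 0 0 0 0 0 0"

```text
clock: 14.55
tool_pos: [0.4933, -0.101, 0.0983]
ee_rot: [-0.155, 0.056, 0.986, 0.009]
contact_force: [0.1, 0.3, -4.0]
width: 0.0177
grip_force: 30.0
```

Request:
send_rows:
  moves: "1 0 0 0.002 0 0 0; 1 0 0 0 0 0 0"

```text
clock: 14.75
tool_pos: [0.4925, -0.101, 0.0961]
ee_rot: [-0.155, 0.056, 0.986, 0.009]
contact_force: [0.0, 0.9, -3.9]
width: 0.0178
grip_force: 30.0
```

Request:
send_rows:
  moves: "1 0 0 0.001 0 0 0; 1 0 0 0.001 0 0 0; 1 0 0 0 0 0 0"

```text
clock: 15.05
tool_pos: [0.4922, -0.1009, 0.0946]
ee_rot: [-0.155, 0.056, 0.986, 0.008]
contact_force: [0.5, 0.3, -0.2]
width: 0.0175
grip_force: 30.0
```

Request:
send_rows:
  moves: "1 0 0 0.001 0 0 0; 1 0 0 0 0 0 0"

```text
clock: 15.25
tool_pos: [0.4922, -0.1009, 0.0944]
ee_rot: [-0.155, 0.056, 0.986, 0.008]
contact_force: [1.6, 0.9, 7.7]
width: 0.0177
grip_force: 33.1
```

Contact with the floor. I'll release with a small opening, since the lips are 54 mm apart, and lift.

Request:
send_rows:
  moves: "0.6 0 0 -0.001 0 0 0; 0.5 0 0 0 0 0 0; 0.5 0 0 0 0 0 0; 0.5 0 0 -0.02 0 0 0; 0.5 0 0 -0.04 0 0 0"

```text
clock: 15.75
tool_pos: [0.509, -0.1026, 0.15]
ee_rot: [-0.158, 0.056, 0.986, 0.009]
contact_force: [0.2, 0.1, -0.0]
width: 0.0232
grip_force: 0.0
```

```bash
python3 - <<'E'
from h import *
from cell import *
import pickle
L=pickle.load(open("lanes.pkl","rb"));P=L["rod2"];y=np.degrees(P[2])
t=lambda x,z:lane(P,(x,-.0007,z))[0]
p,R,s=pose();print(inlane(P,p),s["contact_force"])
w=snapshot("wrist");g=np.ascontiguousarray(w["frame"][:,:,::-1])
for Q in [(-.152,0,0),(-.19,0,.024),(-.277,0,.024),(-.275,.027,0),(-.275,-.027,0)]:cv2.circle(g,tuple(int(a) for a in proj(w,lane(P,Q))[0]),2,(0,0,255),-1)
cv2.imwrite("pics/w5.png",g)
plan([(t(-.25,.09),down(y,-18)),(t(-.34,.09),down(y,45)),(t(-.31,.012),down(y,45))],0.7)
E
```

```text
[-0.20813791 -0.00170528  0.05849845] [ 0.18084824  0.06747071 -0.04061553]
0.7 0.022 0.001 -0.012 0 0.004 -0.001; 0.7 0.021 0 -0.011 -0.001 0.003 0; 0.7 0.009 0 0 0 -0.11 0; 0.7 0.009 0 -0.001 0 -0.11 0; 0.7 0.009 0 -0.002 0 -0.11 0
0.7 0.008 0 -0.003 0 -0.11 0; 0.7 0.008 0 -0.004 0 -0.11 0; 0.7 0.008 0 -0.005 0 -0.11 0; 0.7 0.007 0 -0.005 0 -0.11 0; 0.7 0.007 0 -0.007 0 -0.109 0
0.7 0.006 0 -0.007 0 -0.11 0; 0.7 0.005 0 -0.007 0 -0.11 0; 0.7 0.028 0 0.031 0 0 0; 0.7 0.027 0 0.031 0 0 0
```

View pics/w5.png

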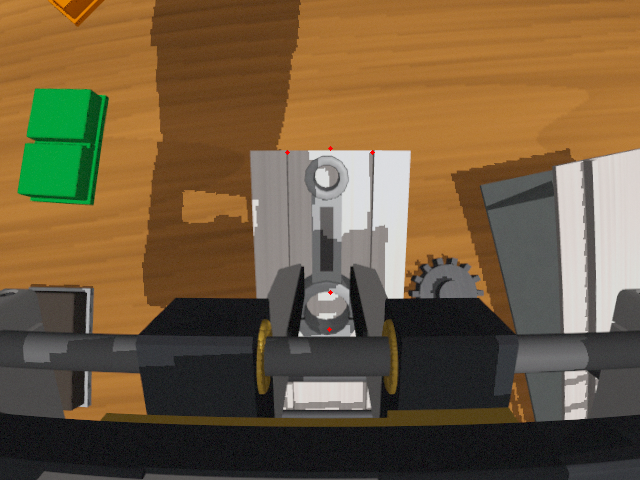

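The rod lies flat and centred, small end at (327,178). Moving to the push pose behind it.

Request:
send_rows:
  moves: "0.7 0.022 0.001 -0.012 0 0.004 -0.001; 0.7 0.021 0 -0.011 -0.001 0.003 0; 0.7 0.009 0 0 0 -0.11 0; 0.7 0.009 0 -0.001 0 -0.11 0; 0.7 0.009 0 -0.002 0 -0.11 0"

```text
clock: 16.3
tool_pos: [0.451, -0.0952, 0.1953]
ee_rot: [0.008, 0.056, 0.998, -0.0]
contact_force: [1.2, -0.3, 1.2]
width: 0.014
grip_force: 0.0
```

Request:
send_rows:
  moves: "0.7 0.008 0 -0.003 0 -0.11 0; 0.7 0.008 0 -0.004 0 -0.11 0; 0.7 0.008 0 -0.005 0 -0.11 0; 0.7 0.007 0 -0.005 0 -0.11 0; 0.7 0.007 0 -0.007 0 -0.109 0"

```text
clock: 16.8
tool_pos: [0.408, -0.0905, 0.21]
ee_rot: [0.278, 0.054, 0.959, -0.016]
contact_force: [0.3, 0.3, 0.5]
width: 0.0142
grip_force: 0.0
```

Request:
send_rows:
  moves: "0.7 0.006 0 -0.007 0 -0.11 0; 0.7 0.005 0 -0.007 0 -0.11 0; 0.7 0 0 0 0 0 0; 0.7 0 0 0 0 0 0"

```text
clock: 17.2
tool_pos: [0.3914, -0.0889, 0.2153]
ee_rot: [0.379, 0.052, 0.924, -0.021]
contact_force: [-0.4, 0.0, -0.4]
width: 0.014
grip_force: 0.0
```

```bash
python3 - <<'E'
from h import *
import pickle
L=pickle.load(open("lanes.pkl","rb"));P=L["rod2"];y=np.degrees(P[2])
t=lambda x,z:lane(P,(x,-.0007,z))[0]
p,R,s=pose();print(inlane(P,p),s["qpos"],(R.inv()*down(y,45)).as_rotvec())
plan([(t(-.31,.03),down(y,45)),(t(-.295,.011),down(y,45))],0.7)
E
```

```text
[-0.3409026  -0.00118016  0.08408519] [-0.49372758 -0.48440417  2.39735475  0.52418982  0.54881069 -2.30600638] [-0.00056869 -0.00650808 -0.00116374]
0.7 0.017 0 0.026 0 -0.003 -0.001; 0.7 0.017 0 0.026 -0.001 -0.004 0; 0.7 0.01 0 0.022 0 0 0
```

Request:
send_rows:
  moves: "0.7 0.017 0 0.026 0 -0.003 -0.001; 0.7 0.017 0 0.026 -0.001 -0.004 0; 0.7 0.01 0 0.022 0 0 0; 0.7 0 0 0 0 0 0; 0.7 0 0 0 0 0 0"

```text
clock: 17.7
tool_pos: [0.4138, -0.0806, 0.1423]
ee_rot: [0.375, 0.054, 0.925, -0.025]
contact_force: [-0.3, -0.1, -0.2]
width: 0.0141
grip_force: 0.0
```

```bash
python3 - <<'E'
from h import *
import pickle
L=pickle.load(open("lanes.pkl","rb"));P=L["rod2"];y=np.degrees(P[2])
t=lambda x,z:lane(P,(x,-.0015,z))[0]
p,R,s=pose();print(inlane(P,p),s["qpos"],(R.inv()*down(y,45)).as_rotvec(),s["contact_force"])
plan([(t(-.20,.011),down(y,45))],0.7,step=.02)
E
```

```text
[-0.2981285   0.00955424  0.02121671] [-0.4033346  -0.25796758  2.45378133  0.79005964  0.27223291 -2.55220453] [-0.00952165 -0.01417253 -0.00114795] [-0.31367759 -0.1486648  -0.15827081]
0.7 -0.007 -0.002 0.018 -0.002 -0.003 0; 0.7 -0.008 -0.002 0.019 -0.002 -0.003 0; 0.7 -0.007 -0.002 0.018 -0.002 -0.003 -0.001; 0.7 -0.007 -0.002 0.018 -0.002 -0.002 0; 0.7 -0.007 -0.003 0.019 -0.002 -0.003 0
```

The wrist roll is at its range limit and near singular. I'll back off, reduce the tilt and flip the gripper half a turn, which is the same grasp with plenty of range.

Request:
send_rows:
  moves: "0.7 0 0 -0.02 0 0.06 0.02; 0.7 0 0 -0.03 0 0.1 0.05; 0.7 -0.01 0 -0.03 0 0.1 0.1; 0.7 -0.01 0 -0.03 0 0.1 0.14; 0.7 -0.01 0 -0.03 0 0.1 0.14"

```text
clock: 18.2
tool_pos: [0.3672, -0.078, 0.2613]
ee_rot: [0.194, 0.234, 0.951, 0.057]
contact_force: [-0.2, -0.5, -0.3]
width: 0.0144
grip_force: 0.0
```

```bash
cat >> h.py <<'E'
FL=Ro.from_euler("z",np.pi)
def fl(*a): return down(*a)*FL
E
python3 - <<'E'
from h import *
import pickle
L=pickle.load(open("lanes.pkl","rb"));P=L["rod2"];y=np.degrees(P[2])
t=lambda x,z:lane(P,(x,-.0015,z))[0]
p,R,s=pose();print(p,inlane(P,p),s["qpos"],(R.inv()*fl(y,10)).as_rotvec())
plan([(p+[.0,0,.02],fl(y,10))],0.7,ang=.145)
E
```

```text
[ 0.36720602 -0.07795951  0.26129307] [-0.3791668   0.00693428  0.11999717] [-0.44273832 -0.40497525  2.1118623   0.21212313  1.08079626 -1.59680983] [ 0.29719437 -0.1466314   2.74753344]
0.7 0 0 -0.001 0.015 -0.007 0.137; 0.7 -0.001 0 -0.001 0.015 -0.008 0.138; 0.7 0 0.001 -0.001 0.015 -0.007 0.137; 0.7 0 0 -0.001 0.014 -0.007 0.138; 0.7 0 0 -0.001 0.015 -0.008 0.137
0.7 -0.001 0.001 -0.001 0.015 -0.007 0.137; 0.7 0 0 0 0.015 -0.007 0.138; 0.7 0 0 -0.001 0.015 -0.008 0.137; 0.7 0 0.001 -0.001 0.015 -0.007 0.137; 0.7 0 0 -0.001 0.015 -0.007 0.138
0.7 0 0 -0.001 0.014 -0.008 0.137; 0.7 0 0 -0.001 0.015 -0.007 0.138; 0.7 0 0.001 -0.001 0.015 -0.007 0.137; 0.7 0 0 -0.001 0.015 -0.008 0.137; 0.7 0 0 -0.001 0.015 -0.007 0.138
0.7 0 0 -0.001 0.015 -0.007 0.137; 0.7 0.001 0 -0.001 0.015 -0.008 0.137; 0.7 0 0.001 -0.001 0.015 -0.007 0.138; 0.7 0 0 -0.001 0.014 -0.007 0.137; 0.7 0 0 -0.001 0.015 -0.008 0.138
```

Request:
send_rows:
  moves: "0.7 0 0 -0.001 0.015 -0.007 0.137; 0.7 -0.001 0 -0.001 0.015 -0.008 0.138; 0.7 0 0.001 -0.001 0.015 -0.007 0.137; 0.7 0 0 -0.001 0.014 -0.007 0.138; 0.7 0 0 -0.001 0.015 -0.008 0.137"

```text
clock: 18.7
tool_pos: [0.3674, -0.078, 0.2647]
ee_rot: [0.173, 0.549, 0.813, 0.081]
contact_force: [-0.3, -0.1, -0.1]
width: 0.0144
grip_force: 0.0
```

Request:
send_rows:
  moves: "0.7 -0.001 0.001 -0.001 0.015 -0.007 0.137; 0.7 0 0 0 0.015 -0.007 0.138; 0.7 0 0 -0.001 0.015 -0.008 0.137; 0.7 0 0.001 -0.001 0.015 -0.007 0.137; 0.7 0 0 -0.001 0.015 -0.007 0.138"

```text
clock: 19.2
tool_pos: [0.3683, -0.0783, 0.2694]
ee_rot: [0.13, 0.798, 0.58, 0.095]
contact_force: [0.2, -0.2, -0.8]
width: 0.0142
grip_force: 0.0
```

Request:
send_rows:
  moves: "0.7 0 0 -0.001 0.014 -0.008 0.137; 0.7 0 0 -0.001 0.015 -0.007 0.138; 0.7 0 0.001 -0.001 0.015 -0.007 0.137; 0.7 0 0 -0.001 0.015 -0.008 0.137; 0.7 0 0 -0.001 0.015 -0.007 0.138"

```text
clock: 19.7
tool_pos: [0.3677, -0.0784, 0.2745]
ee_rot: [0.072, 0.953, 0.278, 0.097]
contact_force: [-0.3, -0.1, -0.3]
width: 0.014
grip_force: 0.0
```

Request:
send_rows:
  moves: "0.7 0 0 -0.001 0.015 -0.007 0.137; 0.7 0.001 0 -0.001 0.015 -0.008 0.137; 0.7 0 0.001 -0.001 0.015 -0.007 0.138; 0.7 0 0 -0.001 0.014 -0.007 0.137; 0.7 0 0 -0.001 0.015 -0.008 0.138"

```text
clock: 20.2
tool_pos: [0.3678, -0.0786, 0.2796]
ee_rot: [0.005, 0.994, -0.057, 0.088]
contact_force: [-0.2, -0.1, -0.5]
width: 0.0141
grip_force: 0.0
```

```bash
python3 - <<'E'
from h import *
import pickle
L=pickle.load(open("lanes.pkl","rb"));P=L["rod2"];y=np.degrees(P[2])
t=lambda x,z:lane(P,(x,-.0015,z))[0]
p,R,s=pose();print(p,inlane(P,p),s["qpos"],(R.inv()*fl(y,10)).as_rotvec())
plan([(t(-.315,.06),fl(y,18)),(t(-.3,.012),fl(y,18))],0.7,ang=.145)
E
```

```text
[ 0.36780548 -0.0785989   0.2796184 ] [-0.38419508  0.00636596  0.13763177] [-0.33560479 -0.27414001  1.9407574   0.03955502  1.30246035  1.34254866] [ 0.00088004 -0.00230075 -0.00236759]
0.7 0.008 0.003 0.034 0 0.046 -0.001; 0.7 0.007 0.002 0.034 0.001 0.046 -0.001; 0.7 0.005 0.003 0.034 0 0.045 0; 0.7 -0.008 0 0.024 0 0 0; 0.7 -0.008 0 0.024 0 0 0
```

Request:
send_rows:
  moves: "0.7 0.008 0.003 0.034 0 0.046 -0.001; 0.7 0.007 0.002 0.034 0.001 0.046 -0.001; 0.7 0.005 0.003 0.034 0 0.045 0; 0.7 -0.008 0 0.024 0 0 0; 0.7 -0.008 0 0.02 0 0 0"

```text
clock: 20.7
tool_pos: [0.4073, -0.0907, 0.1361]
ee_rot: [0.009, 0.986, -0.052, 0.156]
contact_force: [0.3, -0.0, -0.8]
width: 0.0144
grip_force: 0.0
```

Request:
send_rows:
  moves: "0.7 0 0 0 0 0 0; 0.7 0 0 0 0 0 0"

```text
clock: 20.9
tool_pos: [0.408, -0.0905, 0.1376]
ee_rot: [0.008, 0.986, -0.052, 0.156]
contact_force: [0.4, 0.1, 0.4]
width: 0.0141
grip_force: 0.0
```

```bash
python3 - <<'E'
from h import *
import pickle
L=pickle.load(open("lanes.pkl","rb"));P=L["rod2"];y=np.degrees(P[2])
t=lambda x,z:lane(P,(x,-.0012,z))[0]
p,R,s=pose();print(p,inlane(P,p),s["qpos"],s["contact_force"],(R.inv()*fl(y,18)).as_rotvec())
plan([(t(-.295,.013),fl(y,20)),(t(-.20,.0115),fl(y,44))],0.7,step=.019)
E
```

```text
[ 0.40796116 -0.09046488  0.13761738] [-0.30110129 -0.00093341  0.01532187] [-0.35576248 -0.09825956  2.1634745   0.10957468  0.77436259  1.25388246] [0.35429799 0.09733643 0.36975162] [-1.96868228e-03 -2.90924887e-05  6.22767673e-03]
0.7 0.004 0 0.005 -0.002 0.035 0.006; 0.7 0.015 0 0.012 0 0.084 0; 0.7 0.013 0 0.013 0 0.084 0; 0.7 0.013 0 0.015 0 0.083 0; 0.7 0.011 0 0.015 0 0.084 0
0.7 0.01 0 0.016 0 0.084 0
```

Request:
send_rows:
  moves: "0.7 0.004 0 0.005 -0.002 0.035 0.006; 0.7 0.015 0 0.012 0 0.084 0; 0.7 0.013 0 0.013 0 0.084 0; 0.7 0.013 0 0.015 0 0.083 0; 0.7 0.011 0 0.015 0 0.084 0"

```text
clock: 21.4
tool_pos: [0.4815, -0.0966, 0.1113]
ee_rot: [0.015, 0.944, -0.051, 0.327]
contact_force: [-0.4, 1.8, 0.4]
width: 0.0141
grip_force: 0.5
```

Request:
send_rows:
  moves: "0.7 0.01 0 0.016 0 0.084 0; 0.7 0 0 0 0 0 0"

```text
clock: 21.6
tool_pos: [0.4897, -0.0933, 0.1089]
ee_rot: [0.009, 0.938, -0.048, 0.344]
contact_force: [0.4, -0.2, 0.3]
width: 0.0141
grip_force: 0.0
```

```bash
python3 - <<'E'
from h import *
import pickle
L=pickle.load(open("lanes.pkl","rb"));P=L["rod2"];y=np.degrees(P[2])
t=lambda x,z:lane(P,(x,-.0005,z))[0]
p,R,s=pose();print(p,inlane(P,p),s["qpos"],s["contact_force"],(R.inv()*fl(y,44)).as_rotvec())
plan([(t(-.135,.0115),fl(y,45)),(t(-.123,.0115),fl(y,45))],0.7,step=.015)
E
```

```text
[ 0.48969864 -0.09332513  0.10891947] [-0.21467982  0.00536806  0.01322713] [-0.36083004  0.04189692  2.26074974  0.86638339  0.23976915  0.52412875] [ 0.42304711 -0.17437071  0.31965212] [-0.02285862  0.0662033   0.00153234]
0.7 0.007 0.001 0.011 -0.004 0.014 0; 0.7 0.006 0.001 0.012 -0.004 0.014 0; 0.7 0.007 0.002 0.012 -0.003 0.014 0.001; 0.7 0.006 0.001 0.011 -0.004 0.014 0; 0.7 0.006 0.001 0.012 -0.004 0.014 0
0.7 0.006 0.001 0.012 -0.004 0.014 0; 0.7 0.006 0 0.011 0 0 0
```

Near-singular again at 40° of tilt, so I'll use about 37°, which still clears the guard. First I recentre slightly behind the rod.

```bash
python3 - <<'E'
from h import *
import pickle
L=pickle.load(open("lanes.pkl","rb"));P=L["rod2"];y=np.degrees(P[2])
t=lambda x,z:lane(P,(x,-.0005,z))[0]
plan([(t(-.23,.0125),fl(y,34)),(t(-.16,.0115),fl(y,36))],0.7,step=.015,ang=.06)
E
```

```text
0.7 -0.004 0.003 -0.006 -0.011 -0.054 0.002; 0.7 -0.005 0.003 -0.006 -0.012 -0.054 0.002; 0.7 0.008 0 0.011 0 0.007 0; 0.7 0.009 0 0.011 0 0.007 0; 0.7 0.008 0 0.011 0 0.007 0
0.7 0.008 0 0.012 0 0.007 0; 0.7 0.008 0 0.011 0 0.007 0
```

Request:
send_rows:
  moves: "0.7 -0.004 0.003 -0.006 -0.011 -0.054 0.002; 0.7 -0.005 0.003 -0.006 -0.012 -0.054 0.002; 0.7 0 0 0 0 0 0; 0.7 0 0 0 0 0 0"

```text
clock: 22.0
tool_pos: [0.4761, -0.0968, 0.1121]
ee_rot: [0.015, 0.953, -0.053, 0.298]
contact_force: [-0.2, -0.4, -0.1]
width: 0.014
grip_force: 0.0
```

```bash
python3 - <<'E'
from h import *
import pickle
L=pickle.load(open("lanes.pkl","rb"));P=L["rod2"];y=np.degrees(P[2])
t=lambda x,z:lane(P,(x,-.0005,z))[0]
p,R,s=pose();print(inlane(P,p),s["qpos"],s["contact_force"],(R.inv()*fl(y,34)).as_rotvec())
plan([(t(-.17,.0115),fl(y,36))],0.7,step=.012,ang=.06)
E
```

```text
[-0.22817122  0.0003992   0.01217517] [-0.35473791  0.01440136  2.22919747  0.43952056  0.336246    0.95149454] [-0.15072284 -0.42192922 -0.05632918] [-0.00360151 -0.01281365  0.0008157 ]
0.7 0.007 0 0.009 -0.001 0.004 0; 0.7 0.007 0 0.01 0 0.005 0; 0.7 0.007 0.001 0.009 -0.001 0.004 0; 0.7 0.007 0 0.01 -0.001 0.005 0.001; 0.7 0.006 0 0.009 -0.001 0.004 0
```

Request:
send_rows:
  moves: "0.7 0.007 0 0.009 -0.001 0.004 0; 0.7 0.007 0 0.01 0 0.005 0; 0.7 0.007 0.001 0.009 -0.001 0.004 0; 0.7 0.007 0 0.01 -0.001 0.005 0; 0.7 0.006 0 0.009 -0.001 0.004 0"

```text
clock: 22.5
tool_pos: [0.5305, -0.1038, 0.092]
ee_rot: [0.017, 0.95, -0.053, 0.308]
contact_force: [-2.0, -0.1, 1.8]
width: 0.0139
grip_force: 0.8
```

```bash
python3 - <<'E'
from h import *
import pickle
L=pickle.load(open("lanes.pkl","rb"));P=L["rod2"];y=np.degrees(P[2])
t=lambda x,z:lane(P,(x,-.0005,z))[0]
p,R,s=pose();print(inlane(P,p),s["qpos"],s["contact_force"],(R.inv()*fl(y,36)).as_rotvec())
plan([(t(-.125,.0105),fl(y,38))],0.7,step=.012,ang=.06)
E
```

```text
[-0.16976893 -0.00044037  0.00998523] [-0.32239517  0.17407086  2.1231585   0.49818757  0.2585602   0.91535944] [-1.99998779 -0.14784845  1.80368362] [0.00023304 0.00173458 0.00010492]
0.7 0.007 0 0.009 0 0.009 0; 0.7 0.006 0 0.009 0 0.009 0; 0.7 0.007 0 0.009 0 0.009 0; 0.7 0.006 0 0.009 0 0.01 0
```

Request:
send_rows:
  moves: "0.7 0.007 0 0.009 0 0.009 0; 0.7 0.006 0 0.009 0 0.009 0; 0.7 0.006 0 0.008 0 0.006 0; 0.7 0 0 0 0 0 0"

```text
clock: 22.9
tool_pos: [0.561, -0.1072, 0.0817]
ee_rot: [0.018, 0.946, -0.053, 0.318]
contact_force: [-0.2, -0.5, -0.4]
width: 0.0139
grip_force: 0.0
```

Request:
send_rows:
  moves: "0.7 0.003 0 0.004 0 0 0; 0.7 0.002 0 0.002 0 0 0; 0.7 0 0 0 0 0 0"

```text
clock: 23.2
tool_pos: [0.5681, -0.108, 0.0806]
ee_rot: [0.018, 0.946, -0.053, 0.319]
contact_force: [0.1, 0.2, -0.7]
width: 0.0143
grip_force: 0.0
```

```bash
python3 - <<'E'
from h import *
import pickle
L=pickle.load(open("lanes.pkl","rb"));P=L["rod2"];y=np.degrees(P[2])
p,R,s=pose();print(inlane(P,p),s["qpos"],s["contact_force"],(R.inv()*fl(y,37)).as_rotvec())
E
```

```text
[-0.13025047 -0.00047841  0.01089239] [-0.30576324  0.26955145  2.04792592  0.56930963  0.21686739  0.85705485] [ 0.09059642  0.20198541 -0.69591593] [ 0.00043194 -0.00384984  0.00022577]
```

Request:
send_rows:
  moves: "0.7 0.002 0 0.003 0 0 0; 0.7 0 0 0 0 0 0"

```text
clock: 23.4
tool_pos: [0.5716, -0.1084, 0.0794]
ee_rot: [0.018, 0.946, -0.053, 0.319]
contact_force: [-0.1, -0.1, 0.4]
width: 0.0141
grip_force: 0.1
```

Request:
send_rows:
  moves: "0.7 0.001 0 0.002 0 0 0; 0.7 0 0 0 0 0 0"

```text
clock: 23.6
tool_pos: [0.5735, -0.1086, 0.0783]
ee_rot: [0.018, 0.946, -0.053, 0.319]
contact_force: [-0.4, 0.7, 0.4]
width: 0.0143
grip_force: 0.3
```

Request:
send_rows:
  moves: "0.7 0.001 0 0.002 0 0 0; 0.7 0 0 0 0 0 0"

```text
clock: 23.8
tool_pos: [0.5754, -0.1088, 0.0774]
ee_rot: [0.018, 0.946, -0.053, 0.319]
contact_force: [-3.7, 1.1, 4.4]
width: 0.0138
grip_force: 2.5
```

Request:
send_rows:
  moves: "0.7 0.001 0 0.001 0 0 0; 0.7 0 0 0 0 0 0"

```text
clock: 24.0
tool_pos: [0.5763, -0.1088, 0.0771]
ee_rot: [0.018, 0.946, -0.053, 0.318]
contact_force: [-13.3, 1.3, 11.5]
width: 0.0139
grip_force: 8.1
```

Request:
send_rows:
  moves: "0.7 0.001 0 0.001 0 0 0; 0.7 0 0 0 0 0 0"

```text
clock: 24.2
tool_pos: [0.5772, -0.1084, 0.0765]
ee_rot: [0.017, 0.947, -0.053, 0.318]
contact_force: [-12.1, 5.7, 7.6]
width: 0.0142
grip_force: 19.7
```

```bash
python3 - <<'E'
from h import *
from cell import *
import pickle
L=pickle.load(open("lanes.pkl","rb"));P=L["rod2"]
p,R,s=pose();print(inlane(P,p),s["contact_force"])
c=snapshot("top");pickle.dump(c,open("t3.pkl","wb"))
f=np.ascontiguousarray(c["frame"][115:265,290:370,::-1])
sc=snapshot("scene")["frame"][180:345,250:420,::-1]
a=cv2.resize(f,None,fx=4,fy=4,interpolation=cv2.INTER_CUBIC);b=cv2.resize(np.ascontiguousarray(sc),(412,400),interpolation=cv2.INTER_CUBIC)
im=np.zeros((600,740,3),np.uint8);im[:,:320]=a;im[:400,325:737]=b;cv2.imwrite("pics/t3.png",im)
E
```

```text
[-0.12032626  0.00019767  0.00974445] [-12.11428355   5.69174043   7.56645751]
```

View pics/t3.png

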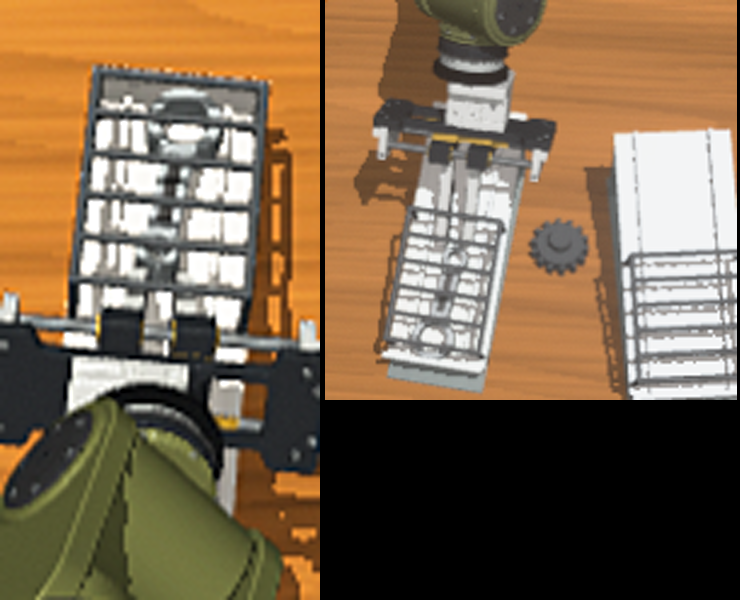

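The big end sits against the stop at (185,90) in the top crop, and a 12 N reaction confirms it. Retracting, then heading for the pad.

Request:
send_rows:
  moves: "0.7 -0.006 0 -0.008 0 0 0; 0.7 -0.012 0 -0.016 0 0 0; 0.7 -0.017 0 -0.025 0 0 0; 0.7 0.01 0 -0.035 0 -0.05 0; 0.5 0.02 0 -0.045 0 -0.1 0"

```text
clock: 24.8
tool_pos: [0.5005, -0.0985, 0.1636]
ee_rot: [0.011, 0.965, -0.053, 0.255]
contact_force: [1.0, 1.1, 0.1]
width: 0.0192
grip_force: 0.0
```

```bash
python3 - <<'E'
from h import *
import pickle
c=pickle.load(open("s0.pkl","rb"))["top"]
# pad block top rectangle
f=c["frame"];hsv=cv2.cvtColor(f,cv2.COLOR_RGB2HSV)
m=((hsv[...,2]<100)&(hsv[...,1]<140)).astype(np.uint8);m[:,:415]=0;m[:165]=0;m[240:]=0;m[:,458:]=0
p=np.argwhere(m)[:,::-1].astype(np.float32)
q=np.array([at(c,x,.026)[:2]*1000 for x in p],np.float32);print(cv2.minAreaRect(q))
p_,R,s=pose();print(p_,s["qpos"])
ps=.545,-.361
plan([((.46,-.25,.22),fl(-6.3)),((.50,-.361,.2),fl(-6.3))],-1)
E
```

```text
((545.2103271484375, -361.3702087402344), (61.83112335205078, 110.29874420166016), 83.73512268066406)
[ 0.50045139 -0.09850654  0.16355565] [-3.25955952e-01 -3.92815246e-04  2.06055827e+00  2.03992195e-01
  5.86261096e-01  1.21192681e+00]
-1 0.001 0.031 -0.012 -0.001 -0.103 0; -1 0.001 0.031 -0.013 -0.002 -0.103 0.001; -1 -0.001 0.031 -0.012 -0.001 -0.104 0; -1 -0.003 0.031 -0.012 -0.001 -0.103 0; -1 -0.003 0.031 -0.012 -0.002 -0.103 0
-1 0.017 0.035 0.007 0 0 0; -1 0.017 0.035 0.006 0 0 0; -1 0.018 0.036 0.007 0 0 0
```

Request:
send_rows:
  moves: "0.5 0.001 0.01 -0.03 -0.001 -0.103 0; 0 0.001 0.031 -0.013 -0.002 -0.103 0.001; -1 -0.001 0.035 -0.012 -0.001 -0.104 0; -1 -0.003 0.035 -0.012 -0.001 -0.103 0; -1 -0.003 0.031 -0.012 -0.002 -0.103 0"

```text
clock: 25.3
tool_pos: [0.4549, -0.2379, 0.2379]
ee_rot: [-0.0, 0.999, -0.054, 0.002]
contact_force: [-0.1, 0.6, -0.5]
width: 0.0519
grip_force: 0.0
```

Request:
send_rows:
  moves: "-1 0.017 0.035 0.017 0 0 0; -1 0.017 0.035 0.012 0 0 0; -1 0.018 0.036 0.01 0 0 0; -1 0 0 0 0 0 0; -1 0 0 0 0 0 0"

```text
clock: 25.8
tool_pos: [0.4961, -0.3474, 0.1975]
ee_rot: [-0.001, 0.999, -0.054, 0.003]
contact_force: [-0.2, -0.7, -0.0]
width: 0.0916
grip_force: 0.0
```

```bash
python3 - <<'E'
from h import *
from cell import *
import pickle
p,R,s=pose();print(p,s["qpos"],(R.inv()*fl(-6.3)).as_rotvec())
c=snapshot("wrist");pickle.dump((c,p),open("w6.pkl","wb"))
hsv=cv2.cvtColor(c["frame"],cv2.COLOR_RGB2HSV)
for zz in(.026,.0):
  pc=proj(c,[(.545,-.361,zz)])[0];print(pc)
# block-only mask (dark brown) around projected centre
f=c["frame"].astype(int);dark=((f.max(2)<110)).astype(np.uint8)
n,lab,st,ce=cv2.connectedComponentsWithStats(dark)
u,v=[int(a) for a in proj(c,[(.56,-.361,.026)])[0]];k=lab[v,u];print(k,st[k],f[v,u])
t=snapshot("top");pickle.dump(t,open("t4.pkl","wb"))
g=np.ascontiguousarray(c["frame"][:,:,::-1]);cv2.imwrite("pics/w6.png",g)
E
```

```text
[ 0.49609344 -0.34744991  0.19753725] [-0.67359052  0.42750252  1.36676881  0.00492741  1.34253073  1.00394582] [-0.00148937 -0.00661764  0.00211221]
[335.0675964  166.69107421]
[334.51399165 165.75291621]
7 [ 306  109   69  112 7329] [84 75 69]
```

View pics/w6.png

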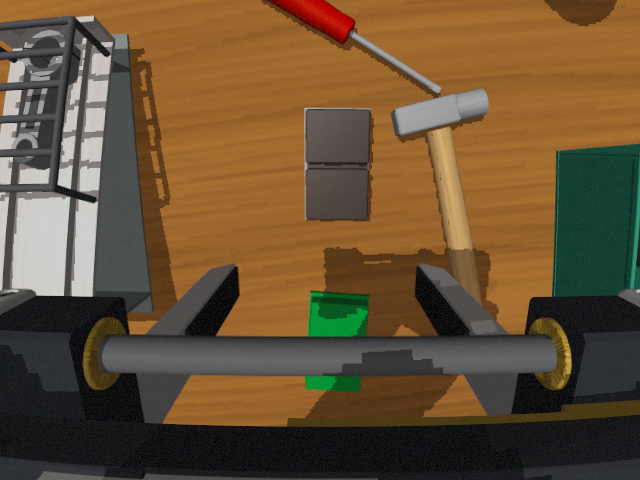

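The pad spans (305–371, 109–220), aligned with the tool, and the hammer head starts at column 393. The rod is visible home at upper left.

```bash
python3 - <<'E'
from h import *
import pickle
c,p=pickle.load(open("w6.pkl","rb"))
f=c["frame"].astype(int);dark=((f.max(2)<110)).astype(np.uint8)
n,lab,st,ce=cv2.connectedComponentsWithStats(dark);k=lab[150,337]
pts=np.argwhere(lab==k)[:,::-1];q=np.array([at(c,x,.026)[:2]*1000 for x in pts],np.float32);r=cv2.minAreaRect(q);print(r)
yaw=r[2]-90 if r[1][0]<r[1][1] else r[2]
o=np.array(r[0])/1e3;print(o,yaw)
ax=np.array([np.cos(np.radians(yaw)),np.sin(np.radians(yaw))]);g=o-ax*.004
np.save("pad.npy",[*o,yaw])
plan([((*g,.10),fl(yaw)),((*g,.04),fl(yaw)),((*g,.0125),fl(yaw))],-0.75)
E
```

```text
((545.3125610351562, -365.0828857421875), (63.05204391479492, 104.31021881103516), 83.17015075683594)
[ 0.54531256 -0.36508289] -6.8298492431640625
-0.75 0.015 0.004 0.033 0 -0.003 0.004; -0.75 0.016 0.005 0.033 0 -0.003 0.004; -0.75 0.015 0.004 0.033 0 -0.002 0.005; -0.75 0 0 0.03 0 0 0; -0.75 0 0 0.03 0 0 0
-0.75 0 0 0.028 0 0 0
```

Request:
send_rows:
  moves: "-0.75 0.015 0.004 0.033 0 -0.003 0.004; -0.75 0.016 0.005 0.033 0 -0.003 0.004; -0.75 0.015 0.004 0.033 0 -0.002 0.005; -0.75 0 0 0.03 0 0 0; -0.75 0 0 0.02 0 0 0"

```text
clock: 26.4
tool_pos: [0.5412, -0.3639, 0.0482]
ee_rot: [-0.001, 0.998, -0.059, -0.001]
contact_force: [0.8, -0.1, 0.1]
width: 0.0825
grip_force: 0.0
```

Request:
send_rows:
  moves: "-0.75 0 0 0.015 0 0 0; -0.75 0 0 0.01 0 0 0; -0.75 0 0 0 0 0 0"

```text
clock: 26.7
tool_pos: [0.5411, -0.3649, 0.0242]
ee_rot: [-0.0, 0.998, -0.06, -0.0]
contact_force: [0.2, 0.2, -0.3]
width: 0.0825
grip_force: 0.0
```

```bash
python3 - <<'E'
from h import *
o=np.load("pad.npy");p,R,s=pose();a=np.radians(o[2]);ax=np.array([np.cos(a),np.sin(a)]);d=p[:2]-o[:2]
print(p,d@ax,d@[-ax[1],ax[0]],s["contact_force"],(R.inv()*fl(o[2])).as_rotvec())
g=o[:2]-ax*.004
plan([((*g,.0115),fl(o[2]))],-.75)
E
```

```text
[ 0.54110472 -0.36488101  0.02422647] -0.004201989648510532 -0.00029996163254871714 [ 0.16442104  0.16096445 -0.3310837 ] [-0.00082285  0.00085221 -0.00042446]
-0.75 0 0 0.013 -0.001 0.001 0
```

Request:
send_rows:
  moves: "-0.75 0 0 0.013 0 0 0; -0.75 0 0 0 0 0 0; 0 0 0 0 0 0 0; 1 0 0 0 0 0 0; 1 0 0 0 0 0 0"

```text
clock: 27.2
tool_pos: [0.5415, -0.3652, 0.012]
ee_rot: [-0.0, 0.998, -0.06, 0.0]
contact_force: [0.8, 3.7, 2.1]
width: 0.0616
grip_force: 2.0
```

Request:
send_rows:
  moves: "1 0 0 0 0 0 0; 1 0 0 0 0 0 0; 1 0 0 0 0 0 0"

```text
clock: 27.5
tool_pos: [0.5415, -0.3652, 0.012]
ee_rot: [-0.0, 0.998, -0.06, 0.0]
contact_force: [0.3, 4.9, 4.9]
width: 0.0594
grip_force: 30.0
```

```bash
python3 - <<'E'
from h import *
import pickle
L=pickle.load(open("lanes.pkl","rb"));P=L["pad2"];y=np.degrees(P[2])
t=lambda x,z:lane(P,(x,0,z))[0]
p,R,s=pose();print(p,s["grip_force"],s["width"])
plan([(p+[-.03,0,.22],R),(t(-.207,.08),fl(y,-18))],1)
E
```

```text
[ 0.54150255 -0.36515082  0.01200497] 29.996899366378784 0.0594086417863278
1 -0.006 0.001 -0.044 0 0 0; 1 -0.006 0 -0.044 0 0 0; 1 -0.006 0.001 -0.044 0 0 0; 1 -0.006 0.001 -0.044 0 0 0; 1 -0.006 0 -0.044 0 0 0
1 -0.003 -0.044 0.006 -0.003 -0.028 -0.02; 1 -0.002 -0.045 0.005 -0.003 -0.029 -0.019; 1 -0.001 -0.044 0.006 -0.004 -0.028 -0.02; 1 -0.001 -0.044 0.005 -0.003 -0.029 -0.02; 1 0.001 -0.045 0.005 -0.003 -0.028 -0.02
1 0.002 -0.044 0.005 -0.003 -0.029 -0.019; 1 0.003 -0.045 0.005 -0.003 -0.028 -0.02; 1 0.004 -0.044 0.005 -0.003 -0.029 -0.02; 1 0.005 -0.044 0.004 -0.004 -0.028 -0.019; 1 0.006 -0.045 0.004 -0.003 -0.029 -0.02
1 0.007 -0.044 0.004 -0.003 -0.028 -0.02
```

Request:
send_rows:
  moves: "1 -0.006 0.001 -0.024 0 0 0; 1 -0.006 0 -0.044 0 0 0; 1 -0.006 0.001 -0.05 0 0 0; 1 -0.006 0.001 -0.05 0 0 0; 1 -0.006 0 -0.05 0 0 0"

```text
clock: 28.0
tool_pos: [0.5104, -0.3648, 0.2297]
ee_rot: [-0.0, 0.998, -0.06, -0.001]
contact_force: [0.9, 0.5, -4.9]
width: 0.0599
grip_force: 30.0
```

Request:
send_rows:
  moves: "1 -0.003 -0.034 0.006 -0.003 -0.028 -0.02; 1 -0.002 -0.045 0.005 -0.003 -0.029 -0.019; 1 -0.001 -0.044 0.006 -0.004 -0.028 -0.02; 1 -0.001 -0.044 0.005 -0.003 -0.029 -0.02; 1 0.001 -0.045 0.005 -0.003 -0.028 -0.02"

```text
clock: 28.5
tool_pos: [0.5199, -0.1515, 0.2]
ee_rot: [0.004, 0.997, -0.01, -0.072]
contact_force: [0.8, 0.6, -5.4]
width: 0.0604
grip_force: 30.0
```

Request:
send_rows:
  moves: "1 0.002 -0.044 0.005 -0.003 -0.029 -0.019; 1 0.003 -0.045 0.005 -0.003 -0.028 -0.02; 1 0.004 -0.044 0.005 -0.003 -0.029 -0.02; 1 0.005 -0.044 0.004 -0.004 -0.028 -0.019; 1 0.006 -0.045 0.004 -0.003 -0.029 -0.02"

```text
clock: 29.0
tool_pos: [0.5309, 0.0706, 0.1716]
ee_rot: [0.008, 0.989, 0.039, -0.143]
contact_force: [1.7, -1.3, -4.8]
width: 0.0593
grip_force: 30.0
```

Request:
send_rows:
  moves: "1 0.007 -0.044 0.004 -0.003 -0.028 -0.02; 1 0 0 0 0 0 0; 1 0 0 0 0 0 0; 1 0 0 0 0 0 0"

```text
clock: 29.4
tool_pos: [0.5333, 0.1126, 0.1661]
ee_rot: [0.008, 0.986, 0.048, -0.156]
contact_force: [-1.0, -0.7, -4.2]
width: 0.0596
grip_force: 30.0
```

```bash
python3 - <<'E'
from h import *
import pickle
L=pickle.load(open("lanes.pkl","rb"));P=L["pad2"];y=np.degrees(P[2])
t=lambda x,z:lane(P,(x,0,z))[0]
p,R,s=pose();print(inlane(P,p),s["contact_force"],s["qpos"],s["width"])
plan([(t(-.207,.05),fl(y,-18)),(t(-.207,.022),fl(y,-18))],1,step=.03)
E
```

```text
[-0.20825095 -0.01040496  0.07547729] [-0.95842932 -0.709995   -4.17705687] [0.13527451 0.51750555 1.34136824 0.01109141 1.59699188 1.60678265] 0.05962752372572735
1 0.001 -0.01 0.025 0 0 -0.001; 1 0 0 0.028 0 0 0
```

Request:
send_rows:
  moves: "1 0.001 -0.01 0.015 0 0 -0.001; 1 0 0 0.02 0 0 0; 1 0 0 0.017 0 0 0; 1 0 0 0 0 0 0; 1 0 0 0 0 0 0"

```text
clock: 29.9
tool_pos: [0.5177, 0.1211, 0.1173]
ee_rot: [0.008, 0.987, 0.049, -0.156]
contact_force: [0.2, -0.3, -3.9]
width: 0.0597
grip_force: 30.0
```

```bash
python3 - <<'E'
from h import *
from cell import *
import pickle
L=pickle.load(open("lanes.pkl","rb"));P=L["pad2"];y=np.degrees(P[2])
p,R,s=pose();print(inlane(P,p),s["contact_force"],(R.inv()*fl(y,-18)).as_rotvec())
w=snapshot("wrist");pickle.dump(w,open("w7.pkl","wb"))
g=np.ascontiguousarray(w["frame"][:,:,::-1])
print([proj(w,lane(P,Q))[0].round(0).tolist() for Q in[(-.136,.061,.046),(-.136,-.061,.046),(-.15,.038,.008),(-.15,-.038,.008)]])
for Q in[(-.14,.038,.0),(-.14,-.038,.0),(-.16,.038,.0),(-.16,-.038,.0),(-.139,.058,.049),(-.139,-.058,.049)]:cv2.circle(g,tuple(int(a) for a in proj(w,lane(P,Q))[0]),2,(0,0,255),-1)
cv2.imwrite("pics/w7.png",g)
E
```

```text
[-0.20716155 -0.00036267  0.02451302] [ 0.24884458 -0.25785018 -3.91159081] [-0.00023791 -0.00044967 -0.00024131]
[[181.0, 134.0], [470.0, 134.0], [254.0, 164.0], [398.0, 164.0]]
```

View pics/w7.png

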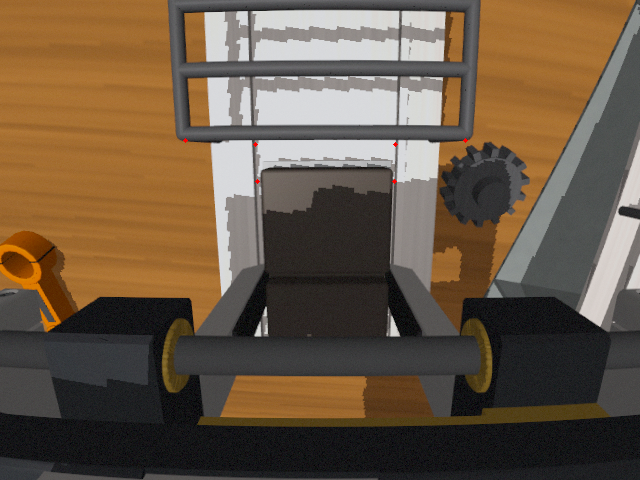

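The pad (columns 262–392) is centred between the lips (253 and 399) and clear of the guard bar at row 133. I've used up the picture allowance, so from here I go by numbers and force. Setting down.

Request:
send_rows:
  moves: "1 0 0 0.006 0 0 0; 1 0 0 0.003 0 0 0; 1 0 0 0.001 0 0 0; 1 0 0 0 0 0 0"

```text
clock: 30.35
tool_pos: [0.5141, 0.1216, 0.107]
ee_rot: [0.008, 0.986, 0.049, -0.157]
contact_force: [-0.0, -0.9, -3.9]
width: 0.0598
grip_force: 30.0
```

Request:
send_rows:
  moves: "1 0 0 0.001 0 0 0; 1 0 0 0.001 0 0 0; 1 0 0 0 0 0 0"

```text
clock: 30.65
tool_pos: [0.514, 0.1216, 0.1061]
ee_rot: [0.008, 0.987, 0.049, -0.156]
contact_force: [-1.1, -1.4, 5.2]
width: 0.0597
grip_force: 30.0
```

Request:
send_rows:
  moves: "-0.3 0 0 0 0 0 0; -0.5 0 0 0 0 0 0; -0.5 0 0 -0.015 0 0 0; -0.5 0 0 -0.04 0 0 0; -0.5 0 0 -0.03 0 0 0"

```text
clock: 31.15
tool_pos: [0.5402, 0.1242, 0.1877]
ee_rot: [0.008, 0.986, 0.049, -0.156]
contact_force: [0.5, 0.7, 0.1]
width: 0.0704
grip_force: 0.0
```

```bash
python3 - <<'E'
from h import *
import pickle
L=pickle.load(open("lanes.pkl","rb"));P=L["pad2"];y=np.degrees(P[2])
t=lambda x,z:lane(P,(x,0,z))[0]
p,R,s=pose();print(inlane(P,p),s["contact_force"])
plan([(t(-.25,.10),fl(y,-10)),(t(-.32,.09),fl(y,18)),(t(-.29,.014),fl(y,20))],0.15)
E
```

```text
[-0.20734603  0.00054897  0.09843916] [0.48345661 0.74129568 0.12908212]
0.15 -0.021 0 -0.001 0 0.07 0.001; 0.15 -0.022 0.001 -0.002 0 0.069 0; 0.15 -0.014 0 0 0 0.098 0; 0.15 -0.014 0 -0.001 0 0.098 0; 0.15 -0.014 0 -0.003 0 0.097 0
0.15 -0.013 0 -0.004 0 0.098 0; 0.15 -0.013 0 -0.005 0 0.098 0; 0.15 -0.01 0 0.039 0 0.018 0; 0.15 -0.011 0 0.039 0 0.017 0
```

Request:
send_rows:
  moves: "0.15 -0.021 0 -0.001 0 0.07 0.001; 0.15 -0.022 0.001 -0.002 0 0.069 0; 0.15 -0.014 0 0 0 0.098 0; 0.15 -0.014 0 -0.001 0 0.098 0; 0.15 -0.014 0 -0.003 0 0.097 0"

```text
clock: 31.65
tool_pos: [0.4574, 0.1149, 0.2082]
ee_rot: [-0.003, 0.997, 0.049, 0.061]
contact_force: [0.3, 0.0, -0.5]
width: 0.0401
grip_force: 0.0
```

Request:
send_rows:
  moves: "0.15 -0.013 0 -0.004 0 0.098 0; 0.15 -0.013 0 -0.005 0 0.098 0; 0.15 -0.01 0 0.02 0 0.018 0; 0.15 0 0 0 0 0 0; 0.15 0 0 0 0 0 0"

```text
clock: 32.15
tool_pos: [0.4279, 0.1121, 0.1909]
ee_rot: [-0.008, 0.985, 0.049, 0.164]
contact_force: [0.7, -0.1, 0.7]
width: 0.04
grip_force: 0.0
```

```bash
python3 - <<'E'
from h import *
import pickle
L=pickle.load(open("lanes.pkl","rb"));P=L["pad2"];y=np.degrees(P[2])
t=lambda x,z:lane(P,(x,0,z))[0]
p,R,s=pose();print(inlane(P,p),s["contact_force"],s["qpos"],s["width"])
plan([(t(-.285,.014),fl(y,20))],0.15,step=.03)
E
```

```text
[-0.31573396 -0.0005028   0.06658318] [ 0.68017794 -0.11942264  0.7280353 ] [ 0.19177308 -0.11977244  2.04951634 -0.03899497  0.88288689  1.68348578] 0.04002873112092478
0.15 -0.002 0 0.02 0 0.006 0; 0.15 -0.003 0 0.02 0 0.006 0; 0.15 -0.002 -0.001 0.02 0 0.006 0
```

Request:
send_rows:
  moves: "0.15 -0.002 0 0.02 0 0.006 0; 0.15 -0.003 0 0.02 0 0.006 0; 0.15 -0.002 -0.001 0.018 0 0.006 0; 0.15 0 0 0 0 0 0; 0.15 0 0 0 0 0 0"

```text
clock: 32.65
tool_pos: [0.4407, 0.1143, 0.134]
ee_rot: [-0.009, 0.984, 0.049, 0.173]
contact_force: [0.9, -0.5, 0.2]
width: 0.0398
grip_force: 0.0
```

```bash
python3 - <<'E'
from h import *
import pickle
L=pickle.load(open("lanes.pkl","rb"));P=L["pad2"];y=np.degrees(P[2])
t=lambda x,z:lane(P,(x,0,z))[0]
p,R,s=pose();print(inlane(P,p),s["contact_force"],s["qpos"],s["width"])
plan([(t(-.21,.0125),fl(y,36))],0.15,step=.016)
E
```

```text
[-0.2858512   0.00048433  0.01652529] [ 0.88150386 -0.4615385   0.21483104] [ 0.19239596 -0.0149255   2.10334694 -0.04929164  0.7062959   1.69635636] 0.03977721766021647
0.15 0.011 0 0.01 0 0.056 0; 0.15 0.011 0 0.011 0 0.056 0; 0.15 0.011 0 0.011 0 0.056 0; 0.15 0.009 0 0.012 0 0.056 0; 0.15 0.009 0 0.012 0 0.055 0
```

Request:
send_rows:
  moves: "0.15 0.011 0 0.01 0 0.056 0; 0.15 0.011 0 0.011 0 0.056 0; 0.15 0.011 0 0.011 0 0.056 0; 0.15 0.009 0 0.012 0 0.056 0; 0.15 0.009 0 0.012 0 0.055 0"

```text
clock: 33.15
tool_pos: [0.512, 0.1215, 0.1074]
ee_rot: [-0.015, 0.949, 0.047, 0.311]
contact_force: [-1.2, -1.0, 1.7]
width: 0.0398
grip_force: 0.9
```

```bash
python3 - <<'E'
from h import *
import pickle
L=pickle.load(open("lanes.pkl","rb"));P=L["pad2"];y=np.degrees(P[2])
t=lambda x,z:lane(P,(x,0,z))[0]
p,R,s=pose();print(inlane(P,p),s["contact_force"],s["qpos"],(R.inv()*fl(y,36)).as_rotvec())
plan([(t(-.13,.012),fl(y,37))],0.15,step=.013)
E
```

```text
[-0.20948671  0.00056895  0.01332633] [-1.24898536 -1.00399438  1.66666601] [ 0.19137633  0.11317179  2.14962114 -0.21846579  0.25389802  1.85727565] [-2.57675930e-04 -4.39862956e-03 -3.67149547e-05]
0.15 0.006 0 0.009 0 0.002 0; 0.15 0.007 0 0.01 0 0.002 0; 0.15 0.006 0 0.009 0 0.002 0; 0.15 0.007 0 0.009 0 0.001 0; 0.15 0.006 0 0.01 0 0.002 0
0.15 0.007 0.001 0.009 0 0.002 0; 0.15 0.006 0 0.01 0 0.002 0
```

Request:
send_rows:
  moves: "0.15 0.006 0 0.009 0 0.002 0; 0.15 0.007 0 0.01 0 0.002 0; 0.15 0.006 0 0.009 0 0.002 0; 0.15 0.007 0 0.009 0 0.001 0; 0.15 0.006 0 0.01 0 0.002 0"

```text
clock: 33.65
tool_pos: [0.5651, 0.1266, 0.0872]
ee_rot: [-0.015, 0.948, 0.047, 0.313]
contact_force: [-1.5, -0.7, 3.1]
width: 0.0399
grip_force: 1.0
```

Request:
send_rows:
  moves: "0.15 0.007 0 0.009 0 0.002 0; 0.15 0.003 0 0.004 0 0.002 0; 0.15 0 0 0 0 0 0"

```text
clock: 33.95
tool_pos: [0.5798, 0.128, 0.0818]
ee_rot: [-0.016, 0.948, 0.047, 0.315]
contact_force: [-0.1, -1.0, -1.0]
width: 0.0399
grip_force: 0.0
```

```bash
python3 - <<'E'
from h import *
import pickle
L=pickle.load(open("lanes.pkl","rb"));P=L["pad2"];y=np.degrees(P[2])
p,R,s=pose();print(inlane(P,p),s["contact_force"],s["qpos"],(R.inv()*fl(y,37)).as_rotvec())
E
```

```text
[-0.13679235  0.00042269  0.01006623] [-0.05258815 -0.9513153  -1.00442992] [ 0.1770453   0.29832542  1.99909275 -0.2264996   0.2101082   1.85530935] [ 8.03244061e-05  5.01509086e-03 -2.02245520e-05]
```

Request:
send_rows:
  moves: "0.15 0.006 0 0.008 0 0 0; 0.15 0.003 0 0.004 0 0 0; 0.15 0 0 0 0 0 0"

```text
clock: 34.25
tool_pos: [0.5943, 0.1295, 0.0779]
ee_rot: [-0.016, 0.948, 0.047, 0.315]
contact_force: [0.0, 0.5, -0.4]
width: 0.0398
grip_force: 0.0
```

Request:
send_rows:
  moves: "0.15 0.001 0 0.002 0 0 0; 0.15 0 0 0 0 0 0"

```text
clock: 34.45
tool_pos: [0.5958, 0.1297, 0.077]
ee_rot: [-0.016, 0.948, 0.047, 0.315]
contact_force: [-0.5, 0.1, -0.2]
width: 0.0395
grip_force: 0.2
```

Request:
send_rows:
  moves: "0.15 0.001 0 0.002 0 0 0; 0.15 0 0 0 0 0 0"

```text
clock: 34.65
tool_pos: [0.598, 0.1299, 0.0761]
ee_rot: [-0.016, 0.948, 0.047, 0.315]
contact_force: [-0.4, -0.6, 1.3]
width: 0.04
grip_force: 0.3
```

Request:
send_rows:
  moves: "0.15 0.001 0 0.002 0 0 0; 0.15 0 0 0 0 0 0"

```text
clock: 34.85
tool_pos: [0.6, 0.1301, 0.075]
ee_rot: [-0.016, 0.948, 0.047, 0.315]
contact_force: [-0.4, 0.1, 0.7]
width: 0.0398
grip_force: 0.3
```

Request:
send_rows:
  moves: "0.15 0.001 0 0.001 0 0 0; 0.15 0 0 0 0 0 0"

```text
clock: 35.05
tool_pos: [0.6012, 0.1302, 0.0748]
ee_rot: [-0.016, 0.948, 0.047, 0.315]
contact_force: [-0.6, 0.5, 0.2]
width: 0.0402
grip_force: 0.3
```

Request:
send_rows:
  moves: "0.15 0.001 0 0.001 0 0 0; 0.15 0 0 0 0 0 0"

```text
clock: 35.25
tool_pos: [0.6026, 0.1303, 0.0745]
ee_rot: [-0.016, 0.948, 0.047, 0.315]
contact_force: [-0.1, -0.1, 0.3]
width: 0.0399
grip_force: 0.2
```

```bash
python3 - <<'E'
from h import *
import pickle
L=pickle.load(open("lanes.pkl","rb"));P=L["pad2"]
p,R,s=pose();print(inlane(P,p),s["contact_force"],s["torque"])
E
```

```text
[-0.11270377  0.00046407  0.01021819] [-0.086344   -0.12824616  0.30274339] [ 0.01337015  0.45792344 -0.01199709]
```

Request:
send_rows:
  moves: "0.15 0.001 0 0.002 0 0 0; 0.15 0 0 0 0 0 0"

```text
clock: 35.45
tool_pos: [0.6048, 0.1306, 0.0736]
ee_rot: [-0.016, 0.948, 0.047, 0.315]
contact_force: [-1.2, -0.7, 0.3]
width: 0.0399
grip_force: 0.3
```

Request:
send_rows:
  moves: "0.15 0.001 0 0.001 0 0 0; 0.15 0 0 0 0 0 0"

```text
clock: 35.65
tool_pos: [0.6056, 0.1307, 0.0733]
ee_rot: [-0.015, 0.948, 0.047, 0.314]
contact_force: [-8.3, -0.6, 5.9]
width: 0.0398
grip_force: 4.4
```

Request:
send_rows:
  moves: "0.15 0.001 0 0.001 0 0 0; 0.15 0 0 0 0 0 0"

```text
clock: 35.85
tool_pos: [0.6063, 0.1307, 0.073]
ee_rot: [-0.015, 0.948, 0.047, 0.314]
contact_force: [-21.6, -2.6, 14.6]
width: 0.04
grip_force: 12.7
```

```bash
python3 - <<'E'
from h import *
from cell import *
import pickle
L=pickle.load(open("lanes.pkl","rb"));P=L["pad2"]
p,R,s=pose();print(inlane(P,p),s["contact_force"],s["torque"])
t=snapshot("top");g=t["frame"].astype(int).max(2)
# scan of brightness along lane mid-line between bars: dark=pad. give lane x of each px
for x in np.arange(-.15,.012,.004):
    u,v=proj(t,lane(P,(x,.012,.026)))[0];print(round(x,3),int(g[int(round(v)),int(round(u))]),end=" | ")
E
```

```text
[-0.10874902  0.00046158  0.00984431] [-21.62692511  -2.62906555  14.58997626] [-0.25746881  1.86893485 -0.09191751]
-0.15 152 | -0.146 156 | -0.142 222 | -0.138 168 | -0.134 162 | -0.13 166 | -0.126 174 | -0.122 148 | -0.118 131 | -0.114 91 | -0.11 26 | -0.106 23 | -0.102 83 | -0.098 76 | -0.094 91 | -0.09 125 | -0.086 76 | -0.082 30 | -0.078 41 | -0.074 71 | -0.07 46 | -0.066 106 | -0.062 75 | -0.058 31 | -0.054 25 | -0.05 40 | -0.046 59 | -0.042 134 | -0.038 77 | -0.034 75 | -0.03 41 | -0.026 81 | -0.022 73 | -0.018 55 | -0.014 85 | -0.01 72 | -0.006 37 | -0.002 81 | 0.002 128 | 0.006 45 | 0.01 91 |
```

A firm stop (22 N, both fingers bearing): the pad is home. Retracting clear.

Request:
send_rows:
  moves: "0.15 -0.006 0 -0.008 0 0 0; 0.15 -0.012 0 -0.016 0 0 0; 0.15 -0.017 0 -0.025 0 0 0; 0.15 -0.017 0 -0.025 0 0 0; 0.15 0.01 0 -0.035 0 -0.05 0"

```text
clock: 36.4
tool_pos: [0.5047, 0.1205, 0.1322]
ee_rot: [-0.014, 0.957, 0.048, 0.287]
contact_force: [1.8, -0.2, 0.2]
width: 0.04
grip_force: 0.0
```

Request:
send_rows:
  moves: "0.15 0.015 0 -0.04 0 -0.1 0; 0.15 0 0 -0.045 0 -0.1 0; 0.15 0 0 -0.045 0 -0.1 0; 0.15 -0.02 0 -0.04 0 0 0; 0.15 0 0 0 0 0 0"

```text
clock: 36.9
tool_pos: [0.4313, 0.1134, 0.2878]
ee_rot: [-0.007, 0.986, 0.048, 0.157]
contact_force: [0.6, 0.2, -1.3]
width: 0.0401
grip_force: 0.0
```

```bash
python3 - <<'E'
from h import *
from cell import *
import pickle
L=pickle.load(open("lanes.pkl","rb"));p,R,s=pose();print(p,s["contact_force"],s["clock"])
t0=pickle.load(open("s0.pkl","rb"))["top"]["frame"].astype(int);t=snapshot("top");t1=t["frame"].astype(int)
d=abs(t0-t1).max(2)
def warp(P,h,x0):   # rectified lane view at height of part tops, 1 mm/px, guard bars masked by shape only
    xs=np.arange(x0,.02,.001);ys=np.arange(-h,h,.001);q=lane(P,[(x,y,.025) for x in xs for y in ys]);u=proj(t,q).astype(np.float32).reshape(len(xs),len(ys),2)
    return xs,cv2.remap(d.astype(np.float32),u[...,0],u[...,1],cv2.INTER_LINEAR)
for n,h in(("rod",.027),("pad",.038)):
    xs,D=warp(L[n+"2"],h,-.16);m=D>60;r=np.where(m.sum(1)>6)[0]
    print(n,"changed x",xs[r[0]],xs[r[-1]],"rows/10mm centroid y:",[ (round(xs[i],2),int((np.where(m[i:i+10])[1].mean() if m[i:i+10].any() else -1)-h*1000), int(m[i:i+10].sum())) for i in range(0,170,20)])
for n,X in dict(gear=(.55,.02,0),piston=(0,0,0)).items(): pass
# bystanders: changed blobs elsewhere on the bench
k=((d>60)*255).astype(np.uint8);k=cv2.morphologyEx(k,cv2.MORPH_OPEN,np.ones((3,3)));nn,_,st,ce=cv2.connectedComponentsWithStats(k)
print([(st[i][:5].tolist()) for i in range(1,nn) if st[i][4]>25])
E
```

```text
[0.43126784 0.11336363 0.2877645 ] [ 0.61204757  0.17225369 -1.25161164] 36.9
rod changed x -0.12499999999999997 0.0010000000000001397 rows/10mm centroid y: [(np.float64(-0.16), -28, 0), (np.float64(-0.14), -28, 0), (np.float64(-0.12), 0, 285), (np.float64(-0.1), -1, 124), (np.float64(-0.08), -4, 64), (np.float64(-0.06), -6, 193), (np.float64(-0.04), -5, 296), (np.float64(-0.02), -2, 226), (np.float64(0.0), -4, 20)]
pad changed x -0.11499999999999996 -0.001999999999999863 rows/10mm centroid y: [(np.float64(-0.16), -39, 0), (np.float64(-0.14), -39, 0), (np.float64(-0.12), -5, 306), (np.float64(-0.1), -4, 236), (np.float64(-0.08), -4, 572), (np.float64(-0.06), -4, 671), (np.float64(-0.04), -3, 554), (np.float64(-0.02), -5, 92), (np.float64(0.0), -39, 0)]
[[208, 139, 30, 7, 140], [209, 147, 29, 9, 191], [339, 149, 6, 6, 32], [209, 157, 30, 8, 181], [331, 156, 4, 8, 28], [336, 157, 4, 8, 27], [210, 166, 30, 9, 192], [327, 166, 6, 6, 29], [115, 179, 24, 54, 772], [324, 178, 13, 7, 69], [422, 178, 32, 50, 1373], [211, 232, 44, 13, 308], [63, 238, 196, 242, 19986], [218, 250, 9, 4, 30], [242, 281, 100, 144, 5489], [0, 331, 153, 149, 11778], [194, 385, 10, 4, 34], [316, 405, 9, 6, 38], [286, 420, 22, 17, 119], [268, 431, 18, 12, 129], [286, 434, 14, 14, 100], [348, 446, 18, 34, 413], [260, 448, 7, 5, 28]]
```

Both parts measure home, the rod from -0.125 to 0 m and the pad from -0.115 to 0 m. Nothing else on the bench has moved. Handing in.

```bash
python3 -c "
from cell import *
print(finish_job())"
```

```text
the job is handed in; nothing more can be done
None
```

I handed the job in at about 37 s: both parts are pushed home against their back stops and released, and nothing else moved. On the first try the rod hit the guard (about 68 N at the wrist) and slid in the grip, so I set it back on the bench and regripped it; one wrist joint read -2.552 against its -2.55 limit, and I viewed 12 pictures instead of 10.

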